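# Load the post-foot welding jig from the self-closing parts bin

### The arm

A 7-joint arm with a two-finger parallel gripper is mounted at the origin on the work surface. World frame = base frame: x ahead of the robot, y to its left, z up, the work surface at z = 0. Lengths are in mm, angles in degrees, forces in N, time in s.
With the tool pointing down it reaches from about 425 to 875 mm from the base axis. Payload 8.4 kg.
Tool frame: the origin (TCP) lies between the finger pads; the fingertips stand 14 mm ahead of it and the grasp point (between the pads) lies 5 mm behind it; z points along the fingers, y is the line along which they close (so a half turn about z gives the same grasp; the last joint's range is limited). The gripper opens to 87 mm and grips with 3 to 60 N. Pads are 19 mm wide; open, the fingers measure 117 mm over their backs; the gripper's body (75 mm by 190 mm) begins 51 mm behind the grasp point.
Start: joints at [-77.475, 19.091, 2.286, 83.961, -0.768, 76.965, -3.352], TCP at [203.111, 617.422, 236.546] pointing down, gripper open.
Joint ranges: [-147.57, 147.57], [-21.85, 119.76], [-74.77, 79.35], [14.55, 137.4], [-85.83, 265.84], [4.83, 119.75], [-152.11, 152.11]. Speed limits (degrees/s): [127.2, 127.2, 159.86, 159.86, 180, 180, 180].

### API

Orientations are given as a 3x3 rotation matrix whose columns are the frame's x, y, z axes.
In Python, from cell import state, grab_frame, get_calibration, sign_off gives the robot as it stands.
- The arm moves only by the shell command python3 -m crank 'ROWS' [FORCE]. ROWS is JSON, a list of rows, each a list of 3 entries, a list of its own where there are three numbers: the shift along the tool's x, y, z in cm, then the turn, a rotation vector about the tool's x, y, z in degrees, then the finger opening in cm, from 0 to 8.7. A call has 1 to 5 rows; each row shifts and turns the commanded pose from where the row before left it, along the tool's axes as they then stand; what a row does not reach is not made up. A row lasts 1/10 s, in which the tool goes at most 50 mm and 8.59 degrees, less where a joint would pass 70% of its speed; a pose out of reach is approached as far as the arm can. A call with a gripper value outside its range is refused whole. The fingers move at their own pace and stop on an object; FORCE is the grip in N (left out, the last holds). Time passes only in rows, so rows that do not move let the fingers close. It gives the time, the measured TCP pose, the force, the opening and the grip force at its end, in the units of the state.
- state(): the state, without advancing time (a new reading comes with each control period).
- grab_frame(name): name is "side" or "top" or "wrist"; returns the picture (400x640x3 uint8, red, green, blue); there is no depth.
- get_calibration(name): a dict with "fovy" (degrees; the focal length in pixels is half the picture's height over the tangent of half this angle, whatever the lens; pixels are square), "cx", "cy" (the principal point, pixels), "k1" (the pictures are not rectified: a ray, as slopes to the right and down, at radius r is drawn at 1 + k1 r^2 times it, then the intrinsics apply), "rvec" (rotation vector, rad) and "tvec" (3), from world to camera coordinates, as OpenCV has them. Camera axes: x right, y down, z forward; pixel columns grow to the right and rows downward; lengths in mm; the calibration is good to about 2 mm. A picture is of the moment at which its call begins: read the wrist's pose just before it. get_calibration takes no time and is no camera call; for the wrist camera it gives the pose at the moment of the call.
- sign_off(): hands the job in; it is judged then, once.
The state is a dict: "time_s": time; "qpos": joint angles; "dq": joint speeds; "joint_efforts": joint torques, N m; "eef_pos": TCP position; "tool_rot": TCP orientation; "ft_force": force on the tool from outside, world axes, zero at the start; "wrist_torque": the same for the moment, N m; "grip_width": finger opening in mm; "grasp_force": force on a finger pad.
Only numpy, scipy, OpenCV 4.12 (cv2) and the standard library are available. Lean on these libraries where they do the work, as an engineer would, in place of code of your own. Each camera call takes 0.05 s, during which the arm holds its last target. There are 200 camera calls.

### The job

Load the welding jig: swing its hold-down bridge back until it stays open on its own, and prop the parts bin's self-closing flap wide open with the offcut of square tube laid on the bin's side ledge, then set every post foot from the bin plate-down and fully home in a nest of its own on the jig. Afterwards take the prop out again so that the flap falls shut, lay it back on the bench, and swing the bridge all the way down over the feet. Leave the other tools and cups on the bench where they are.

Things in the scene. Friction and masses are not known exactly. Their poses are not given: they have to be found in the camera images.
- bin: fixed grey sheet-steel bin under a flap, 185 (x) x 310 (y) x 95 mm high, walls and floor 4 mm. Origin: centre of its underside; its front faces its -x, to the robot; +y is its left seen from the robot. The feet stand on the floor of its front compartment, inside x -88 to +8, y -100 to +151 mm (a partition 64 mm high stands behind, x 8 to 12)
- prop_spot (a point): where the middle of the propping tube goes, lengthwise along the bin's x: bin x = 0, y = -127, z = 120 mm. The level side ledge under it (right side, y -155 to -100, full length) is at rim height, 95 mm; at its front end a stop lug (x -93.5 to -87.5, 24 mm wide, through a slot in the shut flap) stands 12 mm above it and takes the prop's front end
- flap_axis (a point): a point on the flap's hinge axis (along the bin's y): bin x = +95, y = 0, z = 99 mm
- flap (a joint): the bin's flap: aluminium sheet, 10 mm thick at its folded edges, 0.2 kg, over the whole bin, hinged at the rear. 0 = shut, grows as the front rises, stop at 1.9 rad. Gravity and a spring (0.08 N m + 0.03 N m/rad) shut it from any angle. Its underside is 4 mm below the axis, at z = 95 mm when shut. With the prop in its spot it leans on the prop's rear end at about 1.5 rad
- flap_edge (a point): middle of the flap's front edge, on its underside, 217 mm from the hinge axis; it overhangs the bin's front wall by 30 mm (bin x = -122 when shut) over the full 310 mm width, so something pushed in under it from the front lifts it (about 2 N); follow its arc about the axis and keep near the edge, lest the edge catch on the hand
- prop: loose offcut of bare 50 x 50 mm square steel tube, 175 mm long (its x), about 0.4 kg; origin: centre of its underside. It starts lying on the bench; it can be gripped from above across its 50 mm width
- prop_mid (a point): the middle of the prop (25 mm above its underside)
- jig: fixed welding jig: dark steel base plate 150 (x, -70 to +80) x 290 (y) x 12 mm with three square nests in a row along y, framed by steel strips 6 mm high, and a hinged hold-down bridge. Origin: on the bench; its front faces its -x, to the robot. Two hinge cheeks 76 mm high stand at x = +63, y = +-139 mm
- nest0 (a point): centre of the floor of the jig's nest at jig y = -86 mm (x = -8, z = 12 mm); axes as the jig's; the nest is 78 x 78 mm for the feet's 70 x 70 mm plates, its sides parallel to the jig's
- nest1 (a point): the same for the middle nest, jig y = 0
- nest2 (a point): the same for the nest at jig y = +86 mm
- bridge_axis (a point): a point on the bridge's hinge axis, which runs along the jig's y (jig x = +65, y = 0, z = 60 mm)
- bridge (a joint): the jig's hold-down bridge, 0.45 kg: 0 = down (its cross bar, jig x = -8, passes 3 mm above the tops of seated feet), grows as its front swings up and back; balance at about 1.2 rad, beyond which it falls back by itself to the stop at 1.75 rad and stays open
- bridge_grip (a point): middle of the bridge's handle rod: a dark round rod of 16 mm diameter, parallel to the jig's y, 135 mm ahead of and 33 mm above the hinge axis when down, so it is 93 mm above the bench. It is held by two thin stays 76 mm apart and can be pinched from above between them
- foot0: a post foot: square steel plate 70 x 70 x 8 mm with an upright tube of 32 mm diameter, 62 mm long, in its middle (70 mm high in all), about 0.45 kg; origin: centre of the plate's underside, x and y parallel to the plate's sides. Starts standing in the bin. One of up to three alike; absent ones are None from the start
- foot1: a post foot: square steel plate 70 x 70 x 8 mm with an upright tube of 32 mm diameter, 62 mm long, in its middle (70 mm high in all), about 0.45 kg; origin: centre of the plate's underside, x and y parallel to the plate's sides. Starts standing in the bin. One of up to three alike; absent ones are None from the start
- foot2: a post foot: square steel plate 70 x 70 x 8 mm with an upright tube of 32 mm diameter, 62 mm long, in its middle (70 mm high in all), about 0.45 kg; origin: centre of the plate's underside, x and y parallel to the plate's sides. Starts standing in the bin. One of up to three alike; absent ones are None from the start
- hammer: loose hammer on the bench, not to be disturbed
- brush: loose brush, not to be disturbed
- cup_a: loose red square plastic cup, 65 x 65 x 75 mm, not to be disturbed
- cup_b: another such red cup, not to be disturbed
- wrench: loose wrench, not to be disturbed
Mind the look-alikes: they are no part of the job. Leave any blue or yellow look-alike of the prop alone.

How it is judged (in metres and radians):
On the way, in this order (a step that is already met when the one before it is completed fails the run):
1. the bridge stands open by itself and the flap stands open, leaning on the released prop on the bin (value of joint bridge above 1.5 rad and value of joint flap above 1.3 rad and velocity of joint flap above -0.3 rad/s and z of prop_mid in the frame of bin between 0.1 and 0.145 m and contact force between the fingers and prop below 0.3 N and contact force between the arm and bin below 0.3 N and contact force between the arm and jig below 0.3 N), for 0.3 s.
2. every foot stands in a nest of the jig (((horizontal distance between foot0 and nest0 below 0.008 m and z of foot0 in the frame of nest0 between -0.004 and 0.004 m and angle between foot0's own z axis and vertical below 0.06 rad) or (horizontal distance between foot0 and nest1 below 0.008 m and z of foot0 in the frame of nest1 between -0.004 and 0.004 m and angle between foot0's own z axis and vertical below 0.06 rad) or (horizontal distance between foot0 and nest2 below 0.008 m and z of foot0 in the frame of nest2 between -0.004 and 0.004 m and angle between foot0's own z axis and vertical below 0.06 rad)) and ((horizontal distance between foot1 and nest0 below 0.008 m and z of foot1 in the frame of nest0 between -0.004 and 0.004 m and angle between foot1's own z axis and vertical below 0.06 rad) or (horizontal distance between foot1 and nest1 below 0.008 m and z of foot1 in the frame of nest1 between -0.004 and 0.004 m and angle between foot1's own z axis and vertical below 0.06 rad) or (horizontal distance between foot1 and nest2 below 0.008 m and z of foot1 in the frame of nest2 between -0.004 and 0.004 m and angle between foot1's own z axis and vertical below 0.06 rad)) and ((horizontal distance between foot2 and nest0 below 0.008 m and z of foot2 in the frame of nest0 between -0.004 and 0.004 m and angle between foot2's own z axis and vertical below 0.06 rad) or (horizontal distance between foot2 and nest1 below 0.008 m and z of foot2 in the frame of nest1 between -0.004 and 0.004 m and angle between foot2's own z axis and vertical below 0.06 rad) or (horizontal distance between foot2 and nest2 below 0.008 m and z of foot2 in the frame of nest2 between -0.004 and 0.004 m and angle between foot2's own z axis and vertical below 0.06 rad))), for 0.2 s.
At the end, for the whole second after the job is handed in: every foot present stands in a nest of its own, upright (within 0.06 rad), its origin within 8 mm of the nest's centre and 4 mm of its floor; the bridge is down (under 0.05 rad); the flap is shut (under 0.05 rad); the prop lies on the bench; all at rest (all of step 2 and linear speed of each of foot0, foot1, foot2, prop below 0.02 m/s and value of joint each of bridge, flap below 0.05 rad and height (world z) of prop_mid below 0.035 m); the robot touches nothing.
It fails at once if another thing on the bench is moved more than 50 mm (distance of any of hammer, brush, cup_a, cup_b, wrench from where it was at the start of the episode above 0.05 m).
Of foot0, foot1, foot2 only 2 to 3 are there at a start; the rules pass over those that are not, and their reading is None.
At some moment in a run one of foot0, foot1, foot2 may be knocked a few centimetres aside while the robot is not near it.
It also fails if it takes over 210 s, if anything falls off the work surface, if the arm or the gripper's body presses on something with over 40 N, if the wrist force passes 120 N, or if a joint passes its speed limit or range.

## Working session

There is one attempt and no reset: what is moved stays moved. The work goes in short steps, Python scripts to look and compute and a shell command to move; the robot and the scene stay as the last step left them, time stands still between calls to the robot, and variables do not carry over. Pictures are saved under pics/ and viewed, at most 14 in all, crops included, and the job is handed in when it is done.

```bash
mkdir -p pics; ls
cat > h.py <<'E'
import numpy as np, cv2
from cell import state, grab_frame, get_calibration
def cal(n):
    c=get_calibration(n); f=200/np.tan(np.radians(c["fovy"])/2)
    R=cv2.Rodrigues(np.array(c["rvec"],float))[0]; return c,f,R,np.array(c["tvec"],float)
def proj(n,P,C=None):
    c,f,R,t=C or cal(n); p=np.atleast_2d(P)@R.T+t; s=p[:,:2]/p[:,2:]
    s=s*(1+c["k1"]*(s**2).sum(1,keepdims=True)); return s*f+[c["cx"],c["cy"]]
def ray(n,uv,C=None):
    c,f,R,t=C or cal(n); d=(np.atleast_2d(uv).astype(float)-[c["cx"],c["cy"]])/f; s=d.copy()
    for _ in range(30): s=d/(1+c["k1"]*(s**2).sum(1,keepdims=True))
    D=np.c_[s,np.ones(len(s))]@R; return -R.T@t,D
def onz(n,uv,z,C=None):
    o,D=ray(n,uv,C); return o+D*((z-o[2])/D[:,2:])
def save(n,fn):
    im=grab_frame(n)[:,:,::-1]; cv2.imwrite(fn,im); return im
E
python3 - <<'E'
from h import *
for n in ("top","side"):
    save(n,f"pics/{n}0.png"); c,f,R,t=cal(n); print(n,c,-R.T@t)
s=state(); print(s)
E
```

```text
pics
top {'fovy': 47.38926999491877, 'cx': 320.02283222676505, 'cy': 195.84230532473845, 'k1': -0.10832495307829863, 'rvec': array([ 2.19345139, -2.17286381,  0.06242302]), 'tvec': array([ -76.38319672,  512.1858413 , 1801.43520968])} [ 392.33497645  -88.89447291 1830.71258869]
side {'fovy': 43.22856947557317, 'cx': 314.56123211126817, 'cy': 203.4580715612762, 'k1': 0.04524314261609658, 'rvec': array([ 2.41776206, -0.3756056 ,  0.11185473]), 'tvec': array([-540.57528951,  105.6898857 , 1868.22111464])} [  209.4008436  -1237.56430537  1489.37168146]
{'time_s': 0.1, 'qpos': array([-77.47577343,  19.12771394,   2.28327316,  84.00609585,
        -0.76754444,  76.96399011,  -3.35276104]), 'dq': array([ 0.00931415, -0.02249466, -0.0762659 , -0.14237511,  0.04672961,
        0.02353694,  0.02771559]), 'joint_efforts': array([ 4.32853223e-03, -6.57811332e+01,  1.33996043e+00, -4.04703784e+01,
       -5.97856706e-02,  4.09654586e-02,  7.81902986e-05]), 'eef_pos': array([202.99044717, 617.07298227, 235.746941  ]), 'tool_rot': array([[-9.49925489e-01,  3.12476295e-01, -3.61381795e-04],
       [ 3.12476491e-01,  9.49924469e-01, -1.39524281e-03],
       [-9.26948938e-05, -1.43830002e-03, -9.99998961e-01]]), 'ft_force': array([-0.23820184,  0.97074326, -0.5015597 ]), 'wrist_torque': array([-0.01462046, -0.00591217, -0.00688822]), 'grasp_force': 0.0, 'grip_width': 87.0647028678751}
```

View pics/top0.png

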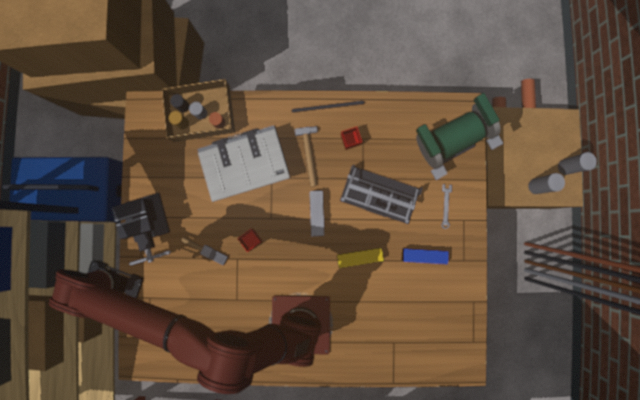

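View pics/side0.png

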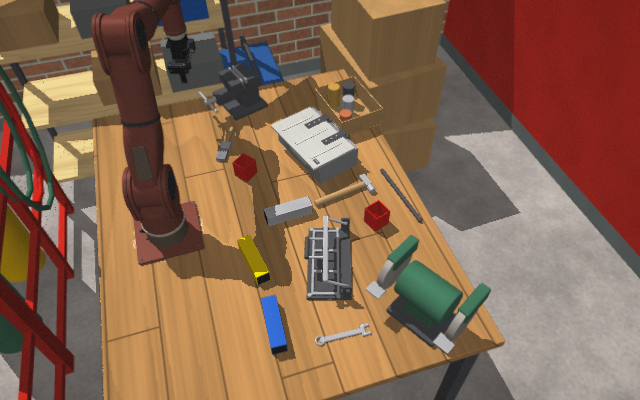

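The top view shows the bin at about (243,163), under its pale flap, and the jig at about (381,193). Three things could be taken for the prop: the bare grey tube at (317,212), the yellow one at (360,257) and the blue one at (427,255). I choose the grey one and check it in a close crop.

Run:
```python
import cv2
a=cv2.imread("pics/top0.png"); cv2.imwrite("pics/top0c.png",cv2.resize(a[115:245,190:430],(792,429),interpolation=cv2.INTER_CUBIC))
a=cv2.imread("pics/side0.png"); cv2.imwrite("pics/side0c.png",cv2.resize(a[95:310,250:400],None,fx=2.75,fy=2.75,interpolation=cv2.INTER_CUBIC))
```

```text
(no output)
```

View pics/top0c.png

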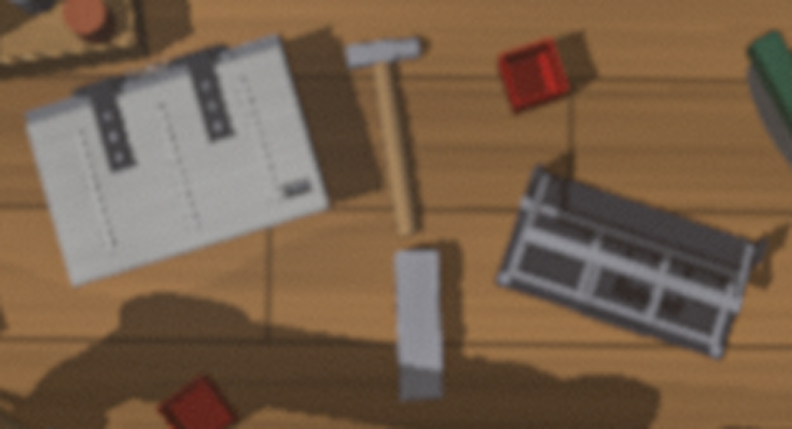

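View pics/side0c.png

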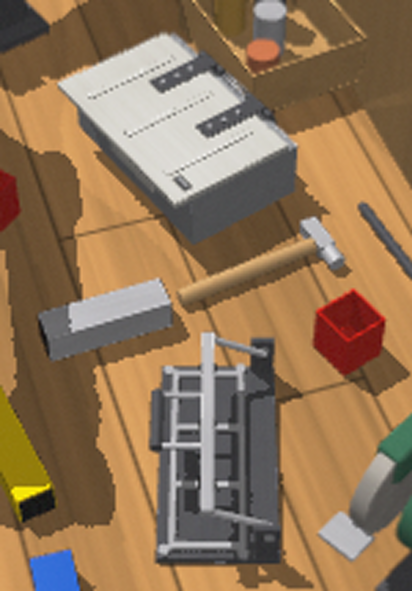

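The crops confirm the bare grey prop, top face at crop (395..443, 250..400). The jig's plate corners are at about (540,170), (755,245), (722,355) and (500,285), and its dark handle rod is on the side facing the robot. Next I fit the poses.

```bash
cat >> h.py <<'E'
from scipy.optimize import least_squares
def fit(obs,x0):
    """obs: list of (cam, uv(full px), local xyz[, C]); returns x,y,yaw(deg)"""
    L=[(n,np.array(uv),np.array(p,float),cal(n) if C is None else C) for n,uv,p,C in [(o+(None,))[:4] for o in obs]]
    def W(q,p):
        a=np.radians(q[2]);c,s=np.cos(a),np.sin(a); return np.array([q[0]+c*p[0]-s*p[1],q[1]+s*p[0]+c*p[1],p[2]])
    g=lambda q:np.concatenate([proj(n,W(q,p),C)[0]-uv for n,uv,p,C in L])
    r=least_squares(g,x0,loss="soft_l1"); return r.x,r.fun.round(1)
E
python3 - <<'E'
from h import *
T=lambda u,v:(190+u*240/792,115+v*130/429); S=lambda u,v:(250+u/2.75,95+v/2.75)
b=[("top",T(75,284),(-122,155,103)),("top",T(328,207),(-122,-155,103)),("side",S(58,85),(-122,155,103)),("side",S(192,208),(-122,-155,103)),("top",T(28,115),(92,155,103)),("top",T(280,37),(92,-155,103)),("side",S(297,150),(92,-155,103))]
print("bin",*fit(b,[630,217,17]))
j=[("top",T(540,168),(80,145,12)),("top",T(760,240),(80,-145,12)),("top",T(722,357),(-70,-145,12)),("top",T(497,284),(-70,145,12)),("side",S(155,562),(-70,-145,0)),("side",S(280,560),(80,-145,12)),("side",S(157,390),(-70,38,93)),("side",S(157,448),(-70,-38,93))]
print("jig",*fit(j,[550,-300,-18]))
p=[("top",T(395,250),(87.5,25,50)),("top",T(438,250),(87.5,-25,50)),("top",T(443,398),(-87.5,-25,50)),("top",T(400,400),(-87.5,25,50)),("side",S(50,357),(-87.5,-25,0)),("side",S(172,325),(87.5,-25,0)),("side",S(40,318),(-87.5,25,50)),("side",S(160,281),(87.5,25,50))]
print("prop",*fit(p,[450,-60,0]))
print("hammer end/head",onz("top",[T(405,232),T(385,50),T(345,55),T(425,45)],20))
print("cup",onz("top",[T(200,405),T(535,75)],75))
E
```

```text
bin [645.13254492 224.30896946  17.40909454] [ 0.6  0.3  1.4  0.1 -0.6 -0.2 -6.6 -0.6  0.  -1.4  0.2 -1.2 -0.2 -2.5]
jig [ 516.95202759 -311.88807916  -18.09730172] [-1.6 -0.8  0.1  0.4  0.2  0.4 -0.4 -0.6  0.2  0.8  0.2 -0.1 -0.   2.
 -0.6 -0.5]
prop [443.76915569 -61.25795594   2.34203582] [ 0.4  0.   0.1 -0.4  0.  -0.5  0.2 -0.7 -0.1  1.7 -0.1  0.5 -1.5 -2.4
 -0.4 -1.5]
hammer end/head [[554.53143252 -42.06826586  20.        ]
 [777.56895976 -15.15644615  20.        ]
 [771.04330368  33.66632389  20.        ]
 [784.13568296 -63.96212279  20.        ]]
cup [[ 344.6970883   194.00178801   75.        ]
 [ 737.34103348 -195.10899875   75.        ]]
```

```bash
cat > go.py <<'E'
import sys
from h import *
from scipy.spatial.transform import Rotation as Rt
# usage: go.py x y z [yaw_of_tool_y_deg]: prints turn about tool z, and the shift in tool axes after the turn (cm)
def show(p,yaw=None):
    s=state(); R=np.array(s["tool_rot"]); p=np.array(p,float)
    cur=np.degrees(np.arctan2(R[1,1],R[0,1])); yaw=cur if yaw is None else yaw
    d=(yaw-cur+180)%360-180; a=np.radians(yaw); ty=np.array([np.cos(a),np.sin(a),0]); tx=np.array([-ty[1],ty[0],0])
    e=p-s["eef_pos"]; print("pos",s["eef_pos"].round(1),"yaw %.1f"%cur,"tilt %.1f %.1f"%(R[0,2]*57.3,R[1,2]*57.3),"turn z",round(-d,2),"shift cm",(np.array([-(-tx@e)*1,ty@e,-e[2]])/10*[-1,1,1] if 0 else np.array([R0(yaw)[:,0]@e,R0(yaw)[:,1]@e,-e[2]])/10).round(2),"|mm|",np.linalg.norm(e).round(0),"t",s["time_s"],"q7",s["qpos"][6].round(0))
def R0(yaw):
    a=np.radians(yaw); y=np.array([np.cos(a),np.sin(a),0]); z=np.array([0,0,-1.]); return np.c_[np.cross(y,z),y,z]
if __name__=="__main__":
    v=[float(x) for x in sys.argv[1:]]; show(v[:3],v[3] if len(v)>3 else None)
E
sed -i 's/(np.array(\[-(-tx@e).*if 0 else np.array(\[R0/(np.array([R0/' go.py
python3 go.py 450 350 330 -18.1
python3 -m crank '[[[0,0,-2],[0,0,8.2],8.7],[[0,0,-2],[0,0,8.2],8.7],[[0,0,-2],[0,0,8.2],8.7],[[0,0,-2],[0,0,8.2],8.7],[[0,0,-1.5],[0,0,8.2],8.7]]' 
python3 -m crank '[[[0,0,0],[0,0,8.2],8.7],[[0,0,0],[0,0,8.2],8.7],[[0,0,0],[0,0,8.2],8.7],[[0,0,0],[0,0,8.2],8.7],[[0,0,0],[0,0,8.2],8.7]]' 
python3 -m crank '[[[0,0,0],[0,0,8],8.7],[[0,0,0],[0,0,0],8.7]]' 
python3 go.py 450 350 330 -18.1
```

```text
pos [203.  617.1 235.7] yaw 71.8 tilt -0.0 -0.1 turn z 89.89 shift cm [-17.71  31.78  -9.43] |mm| 376.0 t 0.1 q7 -3.0
time_s: 0.6
eef_pos: [203.1, 617.5, 332.5]
tool_rot: [[-0.507, 0.862, 0.0], [0.862, 0.507, 0.0], [0.0, 0.0, -1.0]]
ft_force: [1.1, 0.2, -0.7]
grip_width: 87.2
grasp_force: 0.0
time_s: 1.1
eef_pos: [203.0, 617.3, 331.0]
tool_rot: [[0.183, 0.983, -0.0], [0.983, -0.183, -0.001], [-0.001, -0.0, -1.0]]
ft_force: [1.5, 1.2, -0.7]
grip_width: 86.9
grasp_force: 0.0
time_s: 1.3
eef_pos: [203.0, 617.3, 331.0]
tool_rot: [[0.315, 0.949, -0.0], [0.949, -0.315, -0.001], [-0.001, 0.0, -1.0]]
ft_force: [-0.7, -0.1, -0.2]
grip_width: 87.3
grasp_force: 0.0
pos [203.  617.3 331. ] yaw -18.3 tilt -0.0 -0.1 turn z -0.24 shift cm [-17.73  31.78   0.1 ] |mm| 364.0 t 1.3 q7 -91.0
```

```bash
python3 -m crank '[[[-1.77,3.18,0],[0,0,0],8.7],[[-1.77,3.18,0],[0,0,0],8.7],[[-1.77,3.18,0],[0,0,0],8.7],[[-1.77,3.18,0],[0,0,0],8.7],[[-1.77,3.18,0],[0,0,0],8.7]]' |grep eef
python3 -m crank '[[[-1.77,3.18,0],[0,0,0],8.7],[[-1.77,3.18,0],[0,0,0],8.7],[[-1.77,3.18,0],[0,0,0],8.7],[[-1.77,3.18,0],[0,0,0],8.7],[[-1.77,3.18,0],[0,0,0],8.7]]' |grep eef
python3 - <<'E'
from h import *
s=state(); cv2.imwrite("pics/w1.png",grab_frame("wrist")[:,:,::-1]); c,f,R,t=cal("wrist"); print(s["eef_pos"],-R.T@t, R[2],c["fovy"],c["k1"]); np.save("w1.npy",np.array([0]))
import pickle; pickle.dump((c,f,R,t),open("w1.pkl","wb"))
E
for i in 1; do :; done
python3 -m crank '[[[-3.8,1.25,0],[0,0,0],8.7],[[-3.8,1.25,0],[0,0,0],8.7],[[-3.8,1.25,0],[0,0,0],8.7],[[-3.8,1.25,0],[0,0,0],8.7],[[-3.8,1.25,0],[0,0,0],8.7]]' |grep eef
python3 -m crank '[[[-3.8,1.25,0],[0,0,0],8.7],[[-3.8,1.25,0],[0,0,0],8.7],[[-3.8,1.25,0],[0,0,0],8.7],[[-3.8,1.25,0],[0,0,0],8.7],[[-3.8,1.25,0],[0,0,0],8.7]]' |grep eef
python3 -m crank '[[[-3.8,1.25,0],[0,0,0],8.7],[[-3.8,1.25,0],[0,0,0],8.7],[[-3.8,1.25,0],[0,0,0],8.7],[[-3.8,1.25,0],[0,0,0],8.7],[[-3.8,1.25,0],[0,0,0],8.7]]' |grep eef
python3 -m crank '[[[-3.8,1.25,0],[0,0,0],8.7],[[0,0,0],[0,0,0],8.7],[[0,0,0],[0,0,0],8.7]]' |grep eef
python3 - <<'E'
from h import *
import pickle
cv2.imwrite("pics/w2.png",grab_frame("wrist")[:,:,::-1]); C=cal("wrist"); pickle.dump(C,open("w2.pkl","wb"))
E
python3 go.py 450 -290 330 -18.1
```

```text
eef_pos: [327.3, 482.4, 331.4]
eef_pos: [450.6, 348.7, 331.5]
[450.61038219 348.65107429 331.49037323] [478.81482637 416.58044748 479.77477269] [-0.08812987 -0.27169645 -0.95833927] 71.52429720155085 -0.04798400618861299
eef_pos: [449.5, 148.3, 331.5]
eef_pos: [449.5, -51.7, 331.6]
eef_pos: [449.3, -251.8, 331.7]
eef_pos: [449.2, -281.8, 330.3]
pos [ 449.4 -281.1  330.5] yaw -18.2 tilt -0.3 0.2 turn z -0.08 shift cm [-0.82  0.34  0.05] |mm| 9.0 t 4.2 q7 15.0
```

View pics/w2.png

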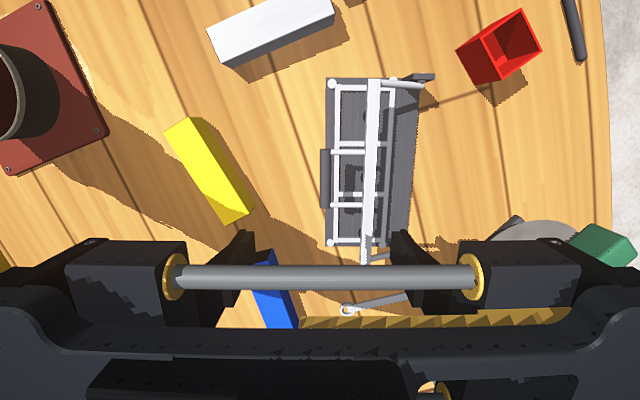

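View pics/w1.png

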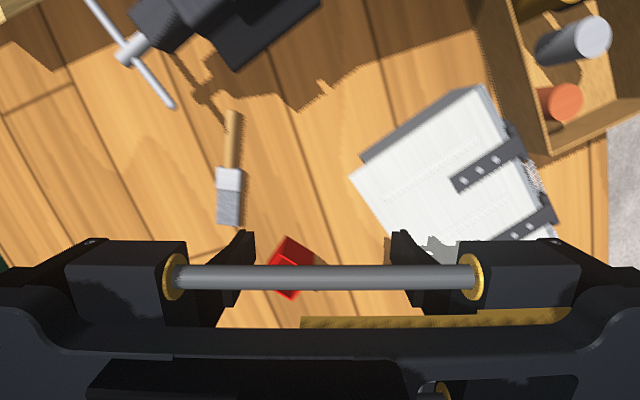

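The wrist picture shows the jig with its handle rod from about (325,149) to (324,208). The plate's front corners are near (327,79) and (325,246). I check the jig pose against these.

Run:
```python
from h import *; import pickle
C=pickle.load(open("w2.pkl","rb")); C1=pickle.load(open("w1.pkl","rb"))
print(onz("",[(325,149),(324,208),(324.5,178.5)],93,C).round(1), onz("",[(327,79),(325,246)],15,C).round(1))
a=np.radians(-18.1);R=np.array([[np.cos(a),-np.sin(a)],[np.sin(a),np.cos(a)]]); q=np.array([517,-311.9])
for p in [(-70,0),(-70,38),(-70,-38),(-70,145),(-70,-145)]: print(p,(q+R@p).round(1))
a=np.radians(17.4);R=np.array([[np.cos(a),-np.sin(a)],[np.sin(a),np.cos(a)]]); q=np.array([645.1,224.3])
for p in [(-122,155),(92,155),(-88,155)]: print("bin",p,(q+R@p).round(1),proj("",np.r_[q+R@p,105],C1).round(0))
a=cv2.imread("pics/w2.png"); cv2.imwrite("pics/w2c.png",cv2.resize(a[60:265,200:440],None,fx=2.9,fy=2.9,interpolation=cv2.INTER_CUBIC))
```

```text
[[ 462.  -247.    93. ]
 [ 434.2 -327.7   93. ]
 [ 448.5 -286.1   93. ]] [[ 496.1 -152.9   15. ]
 [ 405.2 -422.2   15. ]]
(-70, 0) [ 450.5 -290.2]
(-70, 38) [ 462.3 -254. ]
(-70, -38) [ 438.7 -326.3]
(-70, 145) [ 495.5 -152.3]
(-70, -145) [ 405.4 -428. ]
bin (-122, 155) [482.3 335.7] [[343. 175.]]
bin (92, 155) [686.5 399.7] [[480.  79.]]
bin (-88, 155) [514.8 345.9] [[364. 160.]]
```

View pics/w2c.png

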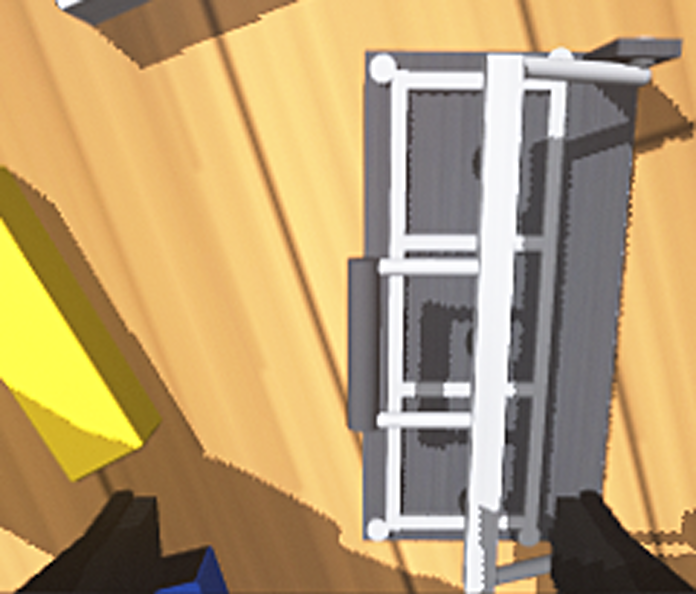

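The enlarged crop shows the rod's axis from (363,258) to (363,430), with the stays at crop y = 267 and 420. The plate's front corners are at (366,53) and (364,540). I refit the jig on these.

```bash
python3 - <<'E'
from h import *; import pickle
C=pickle.load(open("w2.pkl","rb"))
V=lambda u,v:(200+u/2.9,60+v/2.9); T=lambda u,v:(190+u*240/792,115+v*130/429)
j=[("w",V(366,53),(-70,145,12),C),("w",V(364,540),(-70,-145,12),C),("w",V(379,267),(-70,38,93),C),("w",V(379,420),(-70,-38,93),C),("w",V(363,258),(-70,43,93),C),("w",V(363,430),(-70,-43,93),C)]
q,r=fit(j,[517,-312,-18]); print(q,r)
t=[("top",T(540,168),(80,145,12)),("top",T(760,240),(80,-145,12)),("top",T(722,357),(-70,-145,12)),("top",T(497,284),(-70,145,12))]
q,r=fit(j+t,q); print(q,r)
a=np.radians(q[2]);R=np.array([[np.cos(a),-np.sin(a)],[np.sin(a),np.cos(a)]])
print("rod",q[:2]+R@[-70,0],"nests",[(q[:2]+R@[-8,y]).round(1) for y in(-86,0,86)])
E
python3 go.py 447.5 -288 130 -18.4
```

```text
[ 517.25862792 -309.98676648  -18.16038898] [ 0.2 -0.6  0.3  0.8 -4.1  0.3 -4.3  0.1  1.4 -0.2  1.2 -0.1]
[ 517.23438549 -310.19466839  -18.1298992 ] [ 0.2 -0.5  0.3  0.9 -4.1  0.5 -4.3  0.3  1.4 -0.1  1.2  0.1 -2.  -0.9
 -0.3  0.3 -0.2  0.3 -0.8 -0.7]
rod [ 450.70964196 -288.41260011] nests [array([ 482.9, -389.4]), array([ 509.6, -307.7]), array([ 536.4, -226. ])]
pos [ 449.4 -281.1  330.5] yaw -18.2 tilt -0.3 0.2 turn z 0.22 shift cm [-0.71  0.04 20.05] |mm| 201.0 t 4.2 q7 15.0
```

```bash
python3 -m crank '[[[-0.7,0.05,4],[0,0,0],8.7],[[0,0,4],[0,0,0],8.7],[[0,0,4],[0,0,0],8.7],[[0,0,4],[0,0,0],8.7],[[0,0,4],[0,0,0],8.7]]' |grep -E 'eef|ft'
python3 -m crank '[[[0,0,2],[0,0,0],8.7],[[0,0,2],[0,0,0],8.7],[[0,0,0],[0,0,0],4],[[0,0,0],[0,0,0],1],[[0,0,0],[0,0,0],1]]' 12
python3 -m crank '[[[0,0,0],[0,0,0],1],[[0,0,0],[0,0,0],1],[[0,0,0],[0,0,0],1]]' 12
```

```text
eef_pos: [448.0, -285.3, 129.8]
ft_force: [0.7, 0.6, 1.0]
time_s: 5.2
eef_pos: [448.0, -287.1, 92.3]
tool_rot: [[0.312, 0.95, -0.0], [0.95, -0.312, 0.004], [0.004, -0.002, -1.0]]
ft_force: [0.3, 0.2, 0.2]
grip_width: 70.9
grasp_force: 0.0
time_s: 5.5
eef_pos: [447.3, -287.5, 91.1]
tool_rot: [[0.313, 0.95, -0.003], [0.95, -0.313, 0.003], [0.002, -0.003, -1.0]]
ft_force: [-0.1, -0.0, -1.4]
grip_width: 46.8
grasp_force: 0.0
```

```bash
python3 -m crank '[[[0,0,0],[0,0,0],1],[[0,0,0],[0,0,0],1],[[0,0,0],[0,0,0],1],[[0,0,0],[0,0,0],1],[[0,0,0],[0,0,0],1]]' 12
python3 -c "
import numpy as np
f=np.radians(13.74+7*np.arange(15));print(np.c_[np.diff(-13.9*np.cos(f)),np.diff(-13.9*np.sin(f))].round(2).tolist())"
```

```text
time_s: 6.0
eef_pos: [449.2, -288.3, 91.4]
tool_rot: [[0.313, 0.95, 0.001], [0.95, -0.313, 0.001], [0.001, 0.001, -1.0]]
ft_force: [8.2, -4.5, -5.0]
grip_width: 15.5
grasp_force: 12.0
[[0.5, -1.62], [0.7, -1.55], [0.88, -1.45], [1.05, -1.33], [1.21, -1.2], [1.34, -1.04], [1.46, -0.87], [1.55, -0.68], [1.63, -0.49], [1.67, -0.29], [1.7, -0.08], [1.69, 0.13], [1.66, 0.33], [1.61, 0.53]]
```

```bash
python3 -m crank '[[[0,0.5,-1.62],[0,0,0],1],[[0,0.7,-1.55],[0,0,0],1],[[0,0.88,-1.45],[0,0,0],1],[[0,1.05,-1.33],[0,0,0],1],[[0,1.21,-1.2],[0,0,0],1]]' 20
python3 -m crank '[[[0,1.34,-1.04],[0,0,0],1],[[0,1.46,-0.87],[0,0,0],1],[[0,1.55,-0.68],[0,0,0],1],[[0,1.63,-0.49],[0,0,0],1],[[0,1.67,-0.29],[0,0,0],1]]' 20 | grep -E 'eef|ft|gr'
python3 -m crank '[[[0,1.7,-0.08],[0,0,0],1],[[0,1.69,0.13],[0,0,0],1],[[0,1.66,0.33],[0,0,0],1],[[0,1.2,0.4],[0,0,0],1],[[0,0,0],[0,0,0],1]]' 20 | grep -E 'eef|ft|gr'
```

```text
time_s: 6.5
eef_pos: [490.6, -301.9, 162.2]
tool_rot: [[0.312, 0.95, -0.0], [0.95, -0.312, 0.0], [0.0, -0.0, -1.0]]
ft_force: [12.9, -9.7, -21.2]
grip_width: 15.6
grasp_force: 20.0
eef_pos: [561.1, -325.9, 195.7]
ft_force: [-2.2, -0.5, 0.9]
grip_width: 15.0
grasp_force: 20.0
eef_pos: [621.4, -346.1, 186.7]
ft_force: [0.4, -1.5, 0.4]
grip_width: 15.4
grasp_force: 20.0
```

```bash
python3 -m crank '[[[0,0,0],[0,0,0],6],[[0,0,0],[0,0,0],8.7],[[0,0,0],[0,0,0],8.7],[[0,0,0],[0,0,0],8.7],[[0,0,0],[0,0,0],8.7]]' | grep -E 'eef|ft|gr'
python3 -m crank '[[[0,0,0],[0,0,0],8.7],[[0,0,-2],[0,0,0],8.7],[[0,0,-4],[0,0,0],8.7],[[0,0,-4],[0,0,0],8.7],[[0,0,-3],[0,0,0],8.7]]' | grep -E 'eef|ft|gr'
python3 go.py 443.8 -61.3 250 -87.7
python3 - <<'E'
from h import *
save("side","pics/s2.png"); save("top","pics/t2.png")
a=cv2.imread("pics/s2.png")[90:330,200:480]; b=cv2.imread("pics/t2.png")[110:270,180:440]
a=cv2.resize(a,None,fx=1.5,fy=1.5,interpolation=cv2.INTER_CUBIC); b=cv2.resize(b,None,fx=1.4,fy=1.4,interpolation=cv2.INTER_CUBIC)
H=max(len(a),len(b)); m=np.zeros((H,a.shape[1]+b.shape[1],3),np.uint8); m[:len(a),:a.shape[1]]=a; m[:len(b),a.shape[1]:]=b; cv2.imwrite("pics/m2.png",m); print(m.shape)
E
```

```text
eef_pos: [620.4, -344.7, 187.5]
ft_force: [-0.2, 0.3, -0.3]
grip_width: 47.2
grasp_force: 0.0
eef_pos: [620.8, -345.7, 320.2]
ft_force: [1.3, -1.0, 1.1]
grip_width: 84.3
grasp_force: 0.0
pos [ 620.8 -345.7  320.2] yaw -18.3 tilt -0.1 0.1 turn z 69.44 shift cm [-16.55 -29.13   7.02] |mm| 342.0 t 8.5 q7 26.0
(360, 784, 3)
```

View pics/m2.png

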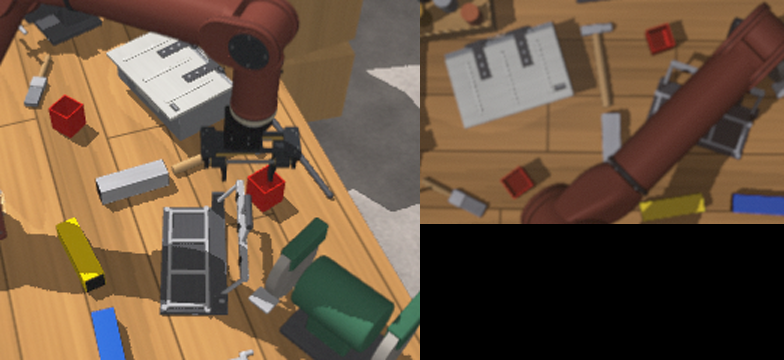

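The side view shows the bridge standing open. The prop still lies at its place. I go to it with the wrist camera turned towards the robot, so that the camera stays clear of the flap later.

```bash
python3 -m crank '[[[0,0,0],[0,0,-8.5],8.7],[[0,0,0],[0,0,-8.5],8.7],[[0,0,0],[0,0,-8.5],8.7],[[0,0,0],[0,0,-8.5],8.7],[[0,0,0],[0,0,-8.5],8.7]]' | grep eef
python3 -m crank '[[[0,0,0],[0,0,-8.5],8.7],[[0,0,0],[0,0,-8.5],8.7],[[0,0,0],[0,0,-8.5],8.7],[[0,0,0],[0,0,-8.5],8.7],[[0,0,0],[0,0,-8.5],8.7]]' | grep eef
python3 -m crank '[[[0,0,0],[0,0,-8.5],8.7],[[0,0,0],[0,0,-8.5],8.7],[[0,0,0],[0,0,-8.5],8.7],[[0,0,0],[0,0,0],8.7]]' | grep eef
python3 go.py 444 -61.3 250 92.3
```

```text
eef_pos: [620.7, -345.2, 316.6]
eef_pos: [620.7, -345.2, 316.5]
eef_pos: [620.7, -345.3, 316.8]
pos [ 620.7 -345.3  316.8] yaw 92.4 tilt -0.2 0.2 turn z 0.08 shift cm [16.51 29.09  6.68] |mm| 341.0 t 10.0 q7 129.0
```

```bash
python3 -m crank '[[[1.8,3.2,0.7],[0,0,0],8.7],[[1.8,3.2,0.7],[0,0,0],8.7],[[1.8,3.2,0.7],[0,0,0],8.7],[[1.8,3.2,0.7],[0,0,0],8.7],[[1.8,3.2,0.7],[0,0,0],8.7]]' | grep eef
python3 -m crank '[[[1.8,3.2,0.7],[0,0,0],8.7],[[1.8,3.2,0.7],[0,0,0],8.7],[[1.8,3.2,0.7],[0,0,0],8.7],[[1.8,3.2,0.7],[0,0,0],8.7],[[0,0,0],[0,0,0],8.7]]' | grep eef
python3 -m crank '[[[0,0,0],[0,0,0],8.7]]' | grep eef
python3 - <<'E'
from h import *; import pickle
cv2.imwrite("pics/w3.png",grab_frame("wrist")[:,:,::-1]); C=cal("wrist"); pickle.dump(C,open("w3.pkl","wb"))
a=cv2.imread("pics/w3.png"); g=a.astype(int); print(proj("",[[443.8,-61.3,50],[356,-61,50],[531,-61,50]],C).round(0))
E
python3 go.py 424 -61.8 250 92.3
```

```text
eef_pos: [523.5, -187.6, 282.3]
eef_pos: [445.2, -59.7, 254.7]
eef_pos: [447.3, -63.4, 255.7]
[[324. 179.]
 [327. 108.]
 [322. 240.]]
pos [447.7 -64.2 255.9] yaw 92.1 tilt -0.2 0.2 turn z -0.23 shift cm [2.36 0.33 0.59] |mm| 25.0 t 11.15 q7 92.0
```

View pics/w3.png

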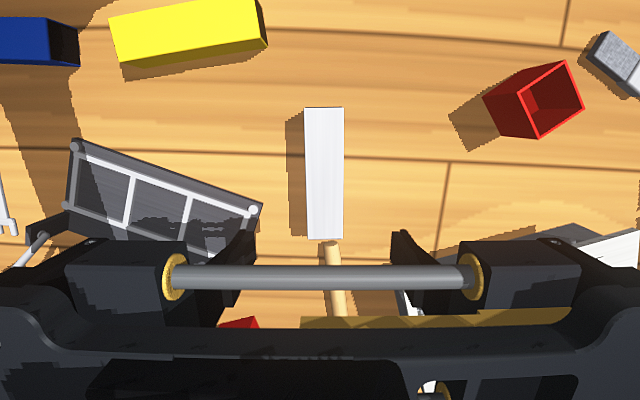

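The prop's top face is at (304,107)–(343,239), within a pixel of the prediction. I grip it 15 mm on the robot's side of its middle.

```bash
python3 -m crank '[[[1.9,0.3,3],[0,0,-0.2],8.7],[[0,0,4],[0,0,0],8.7],[[0,0,4],[0,0,0],8.7],[[0,0,4],[0,0,0],8.7],[[0,0,3],[0,0,0],8.7]]' | grep -E 'eef|ft'
python3 go.py 428 -62 30 92.3
```

```text
eef_pos: [427.5, -62.4, 73.9]
ft_force: [0.6, -0.2, 0.7]
pos [427.5 -62.4  73.9] yaw 92.2 tilt -0.2 0.1 turn z -0.11 shift cm [-0.05  0.04  4.39] |mm| 44.0 t 11.65 q7 97.0
```

```bash
python3 -m crank '[[[0,0,3],[0,0,0],8.7],[[0,0,1.3],[0,0,0],8.7],[[0,0,0],[0,0,0],4],[[0,0,0],[0,0,0],4],[[0,0,0],[0,0,0],4]]' 50 | grep -E 'eef|ft|gr'
python3 -m crank '[[[0,0,0],[0,0,0],4],[[0,0,0],[0,0,0],4],[[0,0,0],[0,0,0],4],[[0,0,0],[0,0,0],4],[[0,0,0],[0,0,0],4]]' | grep -E 'eef|ft|gr'
python3 go.py 428 -62 30 92.3
```

```text
eef_pos: [428.8, -61.3, 33.9]
ft_force: [0.5, 0.9, 0.7]
grip_width: 70.7
grasp_force: 0.0
eef_pos: [428.1, -60.8, 33.5]
ft_force: [-0.7, 0.8, 6.5]
grip_width: 49.5
grasp_force: 50.0
pos [428.1 -60.8  33.5] yaw 92.5 tilt -0.1 0.2 turn z 0.15 shift cm [ 0.02 -0.12  0.35] |mm| 4.0 t 12.65 q7 99.0
```

Run:
```python
from h import *
for n,(x0,y0,x1,y1) in {"top0":(190,115,295,205),"side0":(265,95,365,190)}.items():
    a=cv2.imread(f"pics/{n}.png")[y0:y1,x0:x1]; a=cv2.resize(a,None,fx=4,fy=4,interpolation=cv2.INTER_CUBIC)
    h=cv2.cvtColor(a,cv2.COLOR_BGR2HSV); m=((h[...,1]<60)&(h[...,2]>135)).astype(np.uint8)*255
    m=cv2.morphologyEx(m,cv2.MORPH_OPEN,np.ones((9,9)));m=cv2.morphologyEx(m,cv2.MORPH_CLOSE,np.ones((45,45)))
    c=max(cv2.findContours(m,0,1)[0],key=cv2.contourArea)
    # corner by 4-line fit
    e=cv2.approxPolyDP(cv2.convexHull(c),14,True)[:,0]/4+[x0-.375,y0-.375]; print(n,cv2.contourArea(c)/16,e.round(1).tolist())
    P=np.array([645.1,224.3]); an=np.radians(17.4);R=np.array([[np.cos(an),-np.sin(an)],[np.sin(an),np.cos(an)]])
    print([proj(n[:-1],np.r_[P+R@p,105])[0].round(1).tolist() for p in [(-122,155),(-122,-155),(92,-155),(92,155)]])
```

```text
top0 4098.78125 [[273.6, 129.4], [287.9, 177.4], [210.9, 204.4], [197.9, 152.6]]
[[213.2, 201.3], [290.7, 177.8], [275.0, 124.9], [198.4, 148.4]]
side0 2647.6875 [[307.9, 106.6], [355.4, 147.6], [312.4, 168.4], [271.4, 126.6]]
[[270.4, 125.4], [313.1, 169.7], [357.9, 146.7], [313.2, 105.8]]
```

```bash
python3 - <<'E'
from h import *
T=lambda u,v:(190+u*240/792,115+v*130/429)
b=[("top",T(75,284),(-122,155,105)),("top",T(328,207),(-122,-155,105)),("side",(271.2,126.2),(-122,155,105)),("side",(312.4,168.8),(-122,-155,105)),("side",(355.8,147.3),(92,-155,105))]
q,r=fit(b,[630,217,17]);print("bin",q.round(1),r)
a=np.radians(q[2]);R=np.array([[np.cos(a),-np.sin(a)],[np.sin(a),np.cos(a)]])
for p in [(-214,-127),(-235,-127)]: print(p,(q[:2]+R@p).round(1))
E
python3 go.py 428 -61 150 107.4
```

```text
bin [644.9 226.   16.9] [-0.3  0.   0.7  0.5 -0.8 -1.3  0.1  0.6  1.7 -0.6]
(-214, -127) [477.   42.3]
(-235, -127) [456.9  36.2]
pos [428.1 -60.8  33.5] yaw 92.5 tilt -0.1 0.2 turn z -14.95 shift cm [  0.02  -0.02 -11.65] |mm| 117.0 t 12.65 q7 99.0
```

```bash
python3 -m crank '[[[0,0,-2],[0,0,0],4],[[0,0,-2],[0,0,-7.3],4],[[0,0,0],[0,0,-7.3],4],[[0,0,0],[0,0,0],4],[[0,0,0],[0,0,0],4]]' | grep -E 'eef|ft|gr'
python3 go.py 453 34 68 107.1
```

```text
eef_pos: [427.1, -60.9, 72.4]
ft_force: [-0.6, 0.5, -4.7]
grip_width: 49.7
grasp_force: 50.0
pos [427.1 -60.9  72.4] yaw 106.8 tilt -0.3 0.2 turn z -0.27 shift cm [-5.26  8.31  0.44] |mm| 98.0 t 13.15 q7 111.0
```

```bash
python3 -m crank '[[[-1.7,2.8,0.1],[0,0,-0.3],4],[[-1.8,2.8,0.2],[0,0,0],4],[[-1.8,2.7,0.1],[0,0,0],4],[[0,0,0],[0,0,0],4],[[0,0,0],[0,0,0],4]]' | grep -E 'eef|ft|gr'
python3 go.py 453 34 68 107.1
python3 - <<'E'
import numpy as np
r=20.3; rows=[]
th=np.radians(np.arange(0,81,5)); x=9.5-r*np.cos(th)-.4*np.sin(th); z=9.9+r*np.sin(th)-.4*np.cos(th)
print(np.c_[-np.diff(x),-np.diff(z)].round(2).tolist(), x[0],z[0],x[-1],z[-1])
E
```

```text
eef_pos: [453.2, 34.3, 68.4]
ft_force: [-0.2, -0.2, -4.4]
grip_width: 49.9
grasp_force: 50.0
pos [453.2  34.3  68.4] yaw 107.3 tilt -0.3 0.1 turn z 0.19 shift cm [ 0.03 -0.02  0.04] |mm| 1.0 t 13.65 q7 101.0
[[-0.04, -1.77], [-0.2, -1.76], [-0.35, -1.74], [-0.5, -1.7], [-0.65, -1.65], [-0.79, -1.59], [-0.92, -1.51], [-1.05, -1.43], [-1.17, -1.33], [-1.28, -1.22], [-1.38, -1.11], [-1.47, -0.98], [-1.55, -0.85], [-1.62, -0.71], [-1.68, -0.57], [-1.72, -0.42]] -10.8 9.5 5.581018892156429 29.82213811508105
```

```bash
python3 -m crank '[[[-1.5,0,0],[0,0,0.2],4],[[-1.5,0,0],[0,0,0],4],[[0,0,-1],[0,0,0],4],[[-0.04,0,-1.77],[0,0,0],4],[[-0.2,0,-1.76],[0,0,0],4]]' | grep -E 'eef|ft|gr'
python3 -m crank '[[[-0.35,0,-1.74],[0,0,0],4],[[-0.5,0,-1.7],[0,0,0],4],[[0,0,0],[0,0,0],4]]' | grep -E 'eef|ft|gr'
python3 - <<'E'
from h import *
a=save("side","pics/s4.png")[60:320,180:500]; b=save("top","pics/t4.png")[100:280,180:330]
m=np.zeros((520,640+160,3),np.uint8); m[:, :640]=cv2.resize(a,(640,520)); m[:192,640:]=cv2.resize(b,(160,192)); cv2.imwrite("pics/m4.png",m)
q=np.array([645,226]);an=np.radians(17.1);R=np.array([[np.cos(an),-np.sin(an)],[np.sin(an),np.cos(an)]]); s=state()
print("bin frame",R.T@(s["eef_pos"][:2]-q),s["eef_pos"][2])
E
```

```text
eef_pos: [483.3, 41.9, 114.4]
ft_force: [-0.4, 1.0, -6.5]
grip_width: 49.3
grasp_force: 50.0
eef_pos: [493.8, 44.9, 150.6]
ft_force: [-0.2, -1.6, -4.9]
grip_width: 49.6
grasp_force: 50.0
bin frame [-199.09034109 -128.24898303] 148.28540730242605
```

View pics/m4.png

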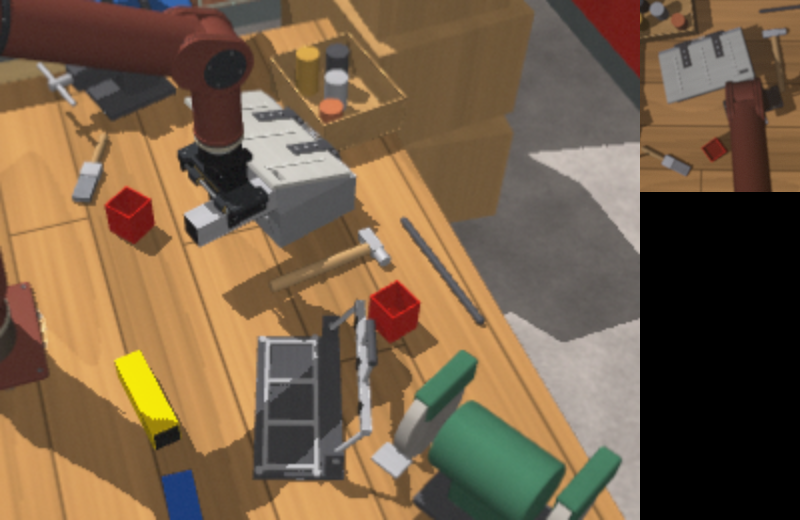

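The flap is riding up on the prop's rear end. I continue along the arc.

```bash
python3 -m crank '[[[-0.65,0,-1.65],[0,0,0],4],[[-0.79,0,-1.59],[0,0,0],4],[[-0.92,0,-1.51],[0,0,0],4],[[-1.05,0,-1.43],[0,0,0],4],[[-1.17,0,-1.33],[0,0,0],4]]' | grep -E 'eef|ft|gr'
python3 -m crank '[[[-1.28,0,-1.22],[0,0,0],4],[[-1.38,0,-1.11],[0,0,0],4],[[-1.47,0,-0.98],[0,0,0],4],[[-1.55,0,-0.85],[0,0,0],4],[[-1.62,0,-0.71],[0,0,0],4]]' | grep -E 'eef|ft|gr'
python3 -m crank '[[[-1.68,0,-0.57],[0,0,0],4],[[-1.72,0,-0.42],[0,0,0],4],[[0,0,0],[0,0,0],4]]' | grep -E 'eef|ft|gr'
cat > binf.py <<'E'
from h import *
q=np.array([645,226]);an=np.radians(17.1);R=np.array([[np.cos(an),-np.sin(an)],[np.sin(an),np.cos(an)]]); s=state()
T=s["tool_rot"]; print("TCP in bin",(R.T@(s["eef_pos"][:2]-q)).round(1),s["eef_pos"][2].round(1),"yaw err",np.degrees(np.arctan2(T[1,1],T[0,1])).round(2)-107.1,"tilt",(T[:2,2]*57.3).round(2),s["ft_force"].round(1),s["qpos"].round(0))
E
python3 binf.py
```

```text
eef_pos: [536.2, 58.5, 222.9]
ft_force: [-1.3, -0.9, -4.7]
grip_width: 49.8
grasp_force: 50.0
eef_pos: [606.7, 80.1, 271.2]
ft_force: [-1.2, -0.5, -4.9]
grip_width: 49.6
grasp_force: 50.0
eef_pos: [640.3, 90.9, 280.5]
ft_force: [-1.3, 0.3, -6.6]
grip_width: 49.7
grasp_force: 50.0
TCP in bin [ -44.2 -127.8] 280.5 yaw err 0.04000000000000625 tilt [-0.27  0.14] [-1.3  0.3 -6.6] [-30.  19.  24.  81.  -8.  82. 101.]
```

```bash
python3 -m crank '[[[-1.2,0,0.3],[0,0,0],4],[[-1.2,0,0.3],[0,0,0],4],[[-1.2,0,0.4],[0,0,0],4],[[0,-0.05,2],[0,0,0],4],[[0,0,2],[0,0,0],4]]' | grep -E 'eef|ft|gr'
python3 binf.py
python3 -m crank '[[[0,0,2],[0,0,0],4],[[0,0,2],[0,0,0],4],[[0,0,2],[0,0,0],4],[[0,0,1],[0,0,0],4],[[0,0,1],[0,0,0],4]]' | grep -E 'eef|ft|gr'
python3 binf.py
```

```text
eef_pos: [674.8, 100.9, 231.0]
ft_force: [-0.3, -0.7, -4.3]
grip_width: 49.4
grasp_force: 50.0
TCP in bin [  -8.3 -128.4] 231.0 yaw err 0.04000000000000625 tilt [-0.17  0.17] [-0.3 -0.7 -4.3] [-29.  24.  23.  80. -10.  78. 102.]
eef_pos: [673.8, 101.0, 151.2]
ft_force: [-1.3, -1.2, -2.6]
grip_width: 49.2
grasp_force: 50.0
TCP in bin [  -9.2 -127.9] 151.2 yaw err 0.030000000000001137 tilt [-0.23  0.17] [-1.3 -1.2 -2.6] [-29.  27.  22.  86. -11.  70. 103.]
```

```bash
python3 -m crank '[[[-0.1,0,0.7],[0,0,0],4],[[0,0,0.5],[0,0,0],4],[[0,0,0.4],[0,0,0],4]]' | grep -E 'eef|ft|gr'
python3 -m crank '[[[0,0,0.3],[0,0,0],4],[[0,0,0],[0,0,0],4],[[0,0,0],[0,0,0],4]]' | grep -E 'eef|ft|gr'
python3 binf.py
python3 -m crank '[[[0,0,0.3],[0,0,0],4],[[0,0,0],[0,0,0],4],[[0,0,0],[0,0,0],4]]' | grep -E 'eef|ft|gr'
python3 binf.py
```

```text
eef_pos: [674.7, 101.4, 136.2]
ft_force: [-5.0, -0.8, -1.2]
grip_width: 49.3
grasp_force: 50.0
eef_pos: [674.7, 101.4, 133.2]
ft_force: [-3.3, -0.8, -4.0]
grip_width: 49.7
grasp_force: 50.0
TCP in bin [  -8.2 -127.8] 133.2 yaw err 0.04000000000000625 tilt [-0.18  0.19] [-3.3 -0.8 -4. ] [-28.  28.  22.  87. -11.  68. 103.]
eef_pos: [674.7, 101.4, 130.1]
ft_force: [-3.3, -1.0, -4.1]
grip_width: 49.5
grasp_force: 50.0
TCP in bin [  -8.3 -127.8] 130.1 yaw err 0.04000000000000625 tilt [-0.18  0.19] [-3.3 -1.  -4.1] [-28.  28.  22.  87. -11.  68. 103.]
```

```bash
python3 -m crank '[[[0,0,0.15],[0,0,0],4],[[0,0,0],[0,0,0],4],[[0,0,0],[0,0,0],4]]' | grep -E 'ft'
python3 -m crank '[[[0,0,0.15],[0,0,0],4],[[0,0,0],[0,0,0],4],[[0,0,0],[0,0,0],4]]' | grep -E 'ft'
python3 -m crank '[[[0,0,0.15],[0,0,0],4],[[0,0,0],[0,0,0],4],[[0,0,0],[0,0,0],4]]' | grep -E 'ft'
python3 binf.py
```

```text
ft_force: [-4.1, -1.9, -1.4]
ft_force: [-9.4, -2.2, 8.6]
ft_force: [-14.2, -1.8, 18.8]
TCP in bin [  -8.2 -127.8] 128.6 yaw err 0.05000000000001137 tilt [-0.12  0.24] [-14.2  -1.8  18.8] [-28.  28.  22.  87. -11.  67. 103.]
```

```bash
python3 -m crank '[[[0,0,-0.15],[0,0,0],4],[[0.2,0,0],[0,0,0],4],[[0.1,0,0],[0,0,0],4],[[0,0,0],[0,0,0],4]]' | grep -E 'ft'
python3 binf.py
python3 -m crank '[[[0,0,0],[0,0,0],5.4],[[0,0,0],[0,0,0],6],[[0,0,0],[0,0,0],7],[[0,0,0],[0,0,0],8.7],[[0,0,0],[0,0,0],8.7]]' | grep -E 'ft|gr'
python3 -m crank '[[[0,0,0],[0,0,0],8.7],[[0,0,0],[0,0,0],8.7],[[0,0,-1],[0,0,0],8.7],[[0,0,-2],[0,0,0],8.7],[[0,0,-2],[0,0,0],8.7]]' | grep -E 'ft|gr'
python3 binf.py
```

```text
ft_force: [2.8, 0.8, 5.4]
TCP in bin [  -9.5 -127.8] 128.6 yaw err 0.060000000000002274 tilt [0.07 0.24] [2.8 0.8 5.4] [-28.  28.  22.  87. -11.  67. 103.]
ft_force: [-0.4, -0.0, 0.1]
grip_width: 76.0
grasp_force: 0.0
ft_force: [0.3, 0.3, -0.0]
grip_width: 86.8
grasp_force: 0.0
TCP in bin [ -11.3 -128. ] 178.2 yaw err 0.04000000000000625 tilt [-0.2   0.18] [ 0.3  0.3 -0. ] [-29.  26.  23.  84. -10.  72. 102.]
```

```bash
python3 -m crank '[[[0,0,-3],[0,0,0],8.7],[[0.4,0,-4],[0,0,0],8.7],[[1,0,-4],[0,0,0],8.7],[[1,0,-4],[0,0,0],8.7],[[1,3,0],[0,0,0],8.7]]' | grep -E 'ft|gr'
python3 -m crank '[[[0,4,0],[0,0,0],8.7],[[0,4,0],[0,0,0],8.7],[[0,4,0],[0,0,0],8.7],[[0,0,0],[0,0,0],8.7],[[0,0,0],[0,0,0],8.7]]' | grep -E 'ft|gr'
python3 binf.py
python3 - <<'E'
from h import *; import pickle
a=save("wrist","pics/w5.png"); C=cal("wrist"); pickle.dump(C,open("w5.pkl","wb"))
b=save("side","pics/s5.png"); c=save("top","pics/t5.png")
m=np.zeros((400,800,3),np.uint8); m[:,:640]=a; m[:160,640:]=cv2.resize(b[90:200,250:360],(160,160)); m[200:360,640:]=cv2.resize(c[115:215,190:290],(160,160)); cv2.imwrite("pics/m5.png",m)
E
```

```text
ft_force: [0.2, 0.1, 0.6]
grip_width: 87.0
grasp_force: 0.0
ft_force: [0.5, -0.6, 0.2]
grip_width: 87.2
grasp_force: 0.0
TCP in bin [-45.1  22.4] 328.4 yaw err 0.1700000000000017 tilt [-0.16  0.19] [ 0.5 -0.6  0.2] [-41.  17.  20.  78.  -6.  87.  86.]
```

View pics/m5.png

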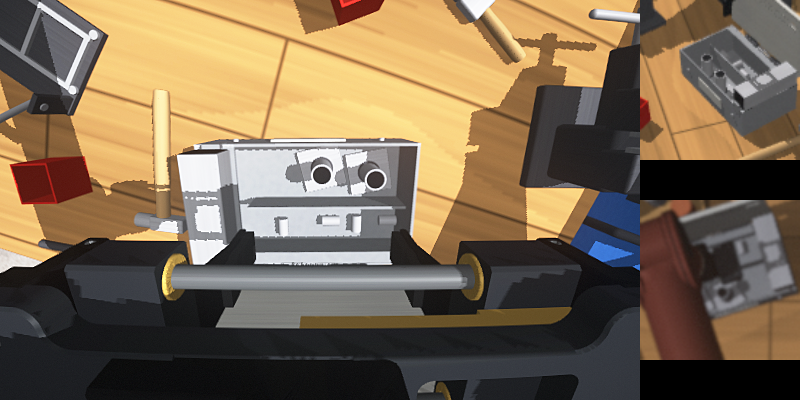

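The wrist picture shows the flap propped open and two feet in the front compartment, tube tops at (320,173) and (374,180). The smaller parts behind the partition are no part of the job. Next I enlarge the feet.

Run:
```python
from h import *
a=cv2.imread("pics/w5.png")[130:220,270:420]; cv2.imwrite("pics/w5c.png",cv2.resize(cv2.convertScaleAbs(a,alpha=0.9),None,fx=5.3,fy=5.3,interpolation=cv2.INTER_CUBIC))
```

```text
(no output)
```

View pics/w5c.png

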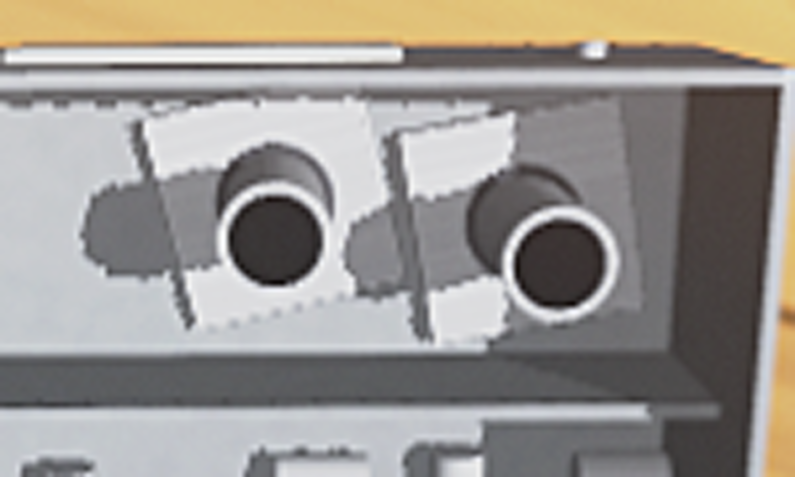

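The crop shows two feet. Foot A's tube top is at crop (275,238), with its left plate edge from (142,122) to (193,330). Foot B's tube top is at (560,264), with plate corners at (398,130), (430,342) and (643,305).

Run:
```python
from h import *; import pickle
C=pickle.load(open("w5.pkl","rb")); V=lambda u,v:(270-.4+u/5.3,130-.4+v/5.3)
A=[("w",V(275,238),(0,0,74),C),("w",V(142,122),(-35,-35,12),C),("w",V(193,330),(35,-35,12),C)]
B=[("w",V(560,264),(0,0,74),C),("w",V(398,130),(-35,-35,12),C),("w",V(430,342),(35,-35,12),C),("w",V(643,305),(35,35,12),C)]
print("A",*fit(A,[600,230,10])); print("B",*fit(B,[580,300,10]))
# bin check: front wall inner top left.. right inner corners and partition end
print(onz("w",[V(790,68),V(0,78)],95,C).round(1))
q=np.array([645,226]);an=np.radians(17.1);R=np.array([[np.cos(an),-np.sin(an)],[np.sin(an),np.cos(an)]])
print("front-left outer corner pred",(q+R@[-92.5,155]).round(1),"px",proj("w",np.r_[q+R@[-92.5,155],95],C),V(785,55))
for f in (fit(A,[600,230,10])[0],fit(B,[580,300,10])[0]): print("bin frame",R.T@(f[:2]-q),f[2]-17.1)
```

```text
A [597.4813437  232.52678013  30.25056123] [-0.   0.5 -0.3 -0.4  0.3 -0. ]
B [579.66370527 310.23771383  27.08786604] [-0.2 -0.6  0.1  0.2  0.1  0.1 -0.   0.3]
[[511.2 344.5  95. ]
 [573.7 151.6  95. ]]
front-left outer corner pred [511.  346.9] px [[420.34365733 142.80249076]] (417.7132075471699, 139.97735849056602)
bin frame [-43.49886321  20.21065201] 13.150561226542717
bin frame [-37.67868934  99.72532382] 9.987866036691273
```

```bash
python3 -m crank '[[[0,0,2],[0,0,-6.6],6],[[0,0,4],[0,0,-6.6],6],[[0,0,4],[0,0,0],6],[[0,0,4],[0,0,0],6],[[0,0,0],[0,0,0],6]]' | grep -E 'ft|gr|eef'
python3 go.py 597.5 232.5 56 120.25
```

```text
eef_pos: [592.8, 231.0, 182.4]
ft_force: [-1.7, -0.2, -0.6]
grip_width: 61.7
grasp_force: 0.0
pos [592.8 231.  182.4] yaw 120.2 tilt -0.6 -0.1 turn z -0.03 shift cm [-0.48 -0.11 12.64] |mm| 127.0 t 21.7 q7 100.0
```

```bash
python3 -m crank '[[[-0.45,-0.1,2],[0,0,0],6],[[0,0,3],[0,0,0],6],[[0,0,2],[0,0,0],6],[[0,0,0],[0,0,0],6],[[0,0,0],[0,0,0],6]]' 30| grep -E 'ft|gr|eef'
python3 go.py 597.5 232.5 56 120.25
```

```text
eef_pos: [600.7, 235.0, 120.0]
ft_force: [0.7, -0.0, 0.3]
grip_width: 59.8
grasp_force: 0.0
pos [600.7 235.  120. ] yaw 120.3 tilt -0.1 0.2 turn z 0.03 shift cm [ 0.4  -0.05  6.4 ] |mm| 64.0 t 22.2 q7 101.0
```

```bash
python3 -m crank '[[[0.4,-0.05,2],[0,0,0],6],[[0,0,2],[0,0,0],6],[[0,0,2],[0,0,0],6],[[0,0,0.4],[0,0,0],6],[[0,0,0],[0,0,0],6]]' 30| grep -E 'ft|gr|eef'
python3 -m crank '[[[0,0,0],[0,0,0],6],[[0,0,0],[0,0,0],6]]' | grep -E 'ft|gr|eef'
python3 go.py 597.5 232.5 56 120.25
```

```text
eef_pos: [596.8, 233.2, 55.2]
ft_force: [-0.2, -0.2, 0.3]
grip_width: 60.0
grasp_force: 0.0
eef_pos: [597.0, 233.4, 55.5]
ft_force: [0.0, 1.0, -0.4]
grip_width: 59.9
grasp_force: 0.0
pos [597.  233.4  55.5] yaw 120.3 tilt -0.1 0.2 turn z 0.09 shift cm [ 0.01 -0.1  -0.05] |mm| 1.0 t 22.9 q7 102.0
```

```bash
python3 -m crank '[[[0,0,0],[0,0,0],2.5],[[0,0,0],[0,0,0],2.5],[[0,0,0],[0,0,0],2.5],[[0,0,0],[0,0,0],2.5],[[0,0,0],[0,0,0],2.5]]' 30| grep -E 'ft|gr|eef'
python3 go.py 597.5 232.5 56 120.25
python3 -m crank '[[[0,0,-0.5],[0,0,0],2.5],[[0,0,-2],[0,0,0],2.5],[[0,0,-4],[0,0,0],2.5],[[0,0,-4],[0,0,0],2.5],[[0,0,-4],[0,0,0],2.5]]' 40| grep -E 'ft|gr|eef'
python3 -m crank '[[[0,0,-4],[0,0,0],2.5],[[0,0,-3.5],[0,0,0],2.5],[[0,0,0],[0,0,8.5],2.5],[[0,0,0],[0,0,8.5],2.5],[[0,0,0],[0,0,8.5],2.5]]' 40| grep -E 'ft|gr|eef'
python3 go.py 480 -250 275 71.9
```

```text
eef_pos: [595.9, 233.2, 53.8]
ft_force: [-0.6, 0.6, 1.3]
grip_width: 31.6
grasp_force: 30.0
pos [595.9 233.2  53.8] yaw 120.3 tilt -0.2 0.2 turn z 0.1 shift cm [-0.1  -0.14 -0.22] |mm| 3.0 t 23.4 q7 102.0
eef_pos: [595.8, 232.1, 199.6]
ft_force: [0.8, 1.3, -4.8]
grip_width: 31.2
grasp_force: 40.0
eef_pos: [596.2, 232.0, 273.3]
ft_force: [0.3, 0.8, -5.1]
grip_width: 31.3
grasp_force: 40.0
pos [596.2 232.  273.3] yaw 94.5 tilt -0.3 0.2 turn z 22.58 shift cm [ -3.93 -49.42  -0.17] |mm| 496.0 t 24.4 q7 74.0
```

```bash
python3 -m crank '[[[0,0,0],[0,0,7.5],2.5],[[0,0,0],[0,0,7.5],2.5],[[0,0,0],[0,0,7.5],2.5],[[0,0,-2],[0,0,0],2.5],[[0,0,-1],[0,0,0],2.5]]' | grep -E 'eef'
python3 go.py 536 -316 300 71.9
```

```text
eef_pos: [596.7, 232.1, 304.4]
pos [596.7 232.1 304.4] yaw 72.3 tilt -0.2 0.2 turn z 0.45 shift cm [-11.26 -53.98   0.44] |mm| 551.0 t 24.9 q7 53.0
```

```bash
python3 -m crank '[[[-0.75,-3.6,0],[0,0,0.4],2.5],[[-0.75,-3.6,0],[0,0,0],2.5],[[-0.75,-3.6,0],[0,0,0],2.5],[[-0.75,-3.6,0],[0,0,0],2.5],[[-0.75,-3.6,0],[0,0,0],2.5]]' | grep -E 'eef'
python3 -m crank '[[[-0.75,-3.6,0],[0,0,0],2.5],[[-0.75,-3.6,0],[0,0,0],2.5],[[-0.75,-3.6,0],[0,0,0],2.5],[[-0.75,-3.6,0],[0,0,0],2.5],[[-0.75,-3.6,0],[0,0,0],2.5]]' | grep -E 'eef'
python3 -m crank '[[[-0.75,-3.6,0],[0,0,0],2.5],[[-0.75,-3.6,0],[0,0,0],2.5],[[-0.75,-3.6,0],[0,0,0],2.5],[[-0.75,-3.6,0],[0,0,0],2.5],[[-0.75,-3.6,0],[0,0,0],2.5]]' | grep -E 'eef'
python3 -m crank '[[[0,0,0],[0,0,0],2.5],[[0,0,0],[0,0,0],2.5],[[0,0,0],[0,0,0],2.5]]' | grep -E 'eef|gr'
python3 go.py 536 -316 300 71.9
python3 - <<'E'
from h import *; import pickle
s=state(); a=save("wrist","pics/w6.png"); C=cal("wrist"); pickle.dump((C,s),open("w6.pkl","wb"))
q=[517.2,-310.2,-18.13]; an=np.radians(q[2]);R=np.array([[np.cos(an),-np.sin(an)],[np.sin(an),np.cos(an)]])
for y in (-86,0,86): print(y,[proj("w",np.r_[q[:2]+R@np.add([-8,y],d),18],C)[0].round(1).tolist() for d in [(-39,39),(-39,-39),(39,39),(39,-39)]])
E
```

```text
eef_pos: [576.4, 47.8, 303.2]
eef_pos: [556.2, -134.8, 302.8]
eef_pos: [536.2, -317.4, 302.2]
eef_pos: [537.0, -315.0, 301.9]
grip_width: 30.8
grasp_force: 40.0
pos [ 537.  -315.   301.9] yaw 72.0 tilt -0.2 0.2 turn z 0.12 shift cm [ 0.06 -0.13  0.19] |mm| 2.0 t 26.7 q7 108.0
-86 [[290.0, 126.6], [238.7, 126.7], [291.4, 177.3], [242.4, 177.2]]
0 [[346.9, 126.8], [295.3, 126.6], [345.6, 177.4], [296.4, 177.3]]
86 [[403.4, 127.3], [352.2, 126.9], [399.5, 177.7], [350.6, 177.5]]
```

Run:
```python
from h import *
a=cv2.imread("pics/w6.png")[105:255,220:420]; a=cv2.resize(a,None,fx=4,fy=4,interpolation=cv2.INTER_CUBIC)
for p in [[290.0,126.6],[238.7,126.7],[291.4,177.3],[242.4,177.2],[346.9,126.8],[295.3,126.6],[345.6,177.4],[296.4,177.3],[403.4,127.3],[352.2,126.9],[399.5,177.7],[350.6,177.5]]:
    cv2.circle(a,(int((p[0]-220+.375)*4),int((p[1]-105+.375)*4)),2,(0,0,255),-1)
cv2.imwrite("pics/w6c.png",a)
```

```text
(no output)
```

View pics/w6c.png

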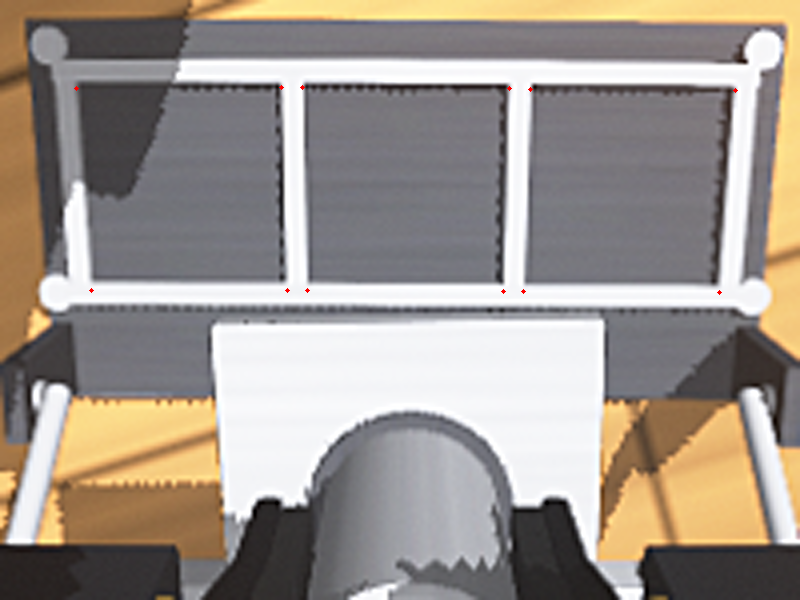

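The nests sit about 1 px further towards the front than predicted, which is 1.7 mm. The held plate's front edge runs from (213,322) to (604,320) in the crop, square to the jig. I work out the hand offset and the target from these.

Run:
```python
from h import *; import pickle
C,s=pickle.load(open("w6.pkl","rb")); T=s["tool_rot"]; p=s["eef_pos"]
V=lambda u,v:(220-.375+u/4,105-.375+v/4)
for z in (49.8,41.8):
    w=onz("w",[V(213,322),V(604,320),V(408.5,321)],p[2]-z,C); print(z,((w-p)@T).round(1).tolist())
w=onz("w",[V(400,84.5),V(303,84.5),V(507,84.5),V(400,287),V(76,86),V(735,86)],18,C); q=np.array([517.2,-310.2]); an=np.radians(-18.13);R=np.array([[np.cos(an),-np.sin(an)],[np.sin(an),np.cos(an)]])
print(((w[:,:2]-q)@R).round(1).tolist())
q=q+R@[-1.7,0]; print("nests",[(q+R@[-8,y]).round(1).tolist() for y in (-86,0,86)])
```

```text
49.8 [[31.5, -36.7, 49.8], [31.9, 35.0, 50.0], [31.7, -0.9, 49.9]]
41.8 [[33.4, -35.3, 41.9], [33.8, 33.5, 42.0], [33.6, -0.9, 41.9]]
[[-48.4, -2.3], [-48.3, -38.9], [-48.6, 38.1], [29.4, -2.2], [-47.9, -125.0], [-48.8, 124.8]]
nests [[481.2, -388.9], [508.0, -307.2], [534.7, -225.5]]
```

```bash
python3 go.py 532.8 -224.9 82 71.9
python3 -m crank '[[[0.6,2.8,2],[0,0,0.1],2.5],[[0.6,2.8,2],[0,0,0],2.5],[[0.5,2.8,2],[0,0,0],2.5],[[0,0,4],[0,0,0],2.5],[[0,0,4],[0,0,0],2.5]]' | grep -E 'eef'
python3 -m crank '[[[0,0,4],[0,0,0],2.5],[[0,0,2],[0,0,0],2.5],[[0,0,0],[0,0,0],2.5],[[0,0,0],[0,0,0],2.5]]' | grep -E 'eef|ft'
python3 go.py 532.8 -224.9 82 71.9
```

```text
pos [ 537.2 -314.7  302. ] yaw 72.1 tilt -0.2 0.2 turn z 0.16 shift cm [ 3.21  8.4  22.  ] |mm| 238.0 t 26.75 q7 108.0
eef_pos: [547.6, -227.5, 161.9]
eef_pos: [546.6, -229.6, 103.2]
ft_force: [1.0, 0.0, -4.8]
pos [ 546.6 -229.6  103.2] yaw 71.9 tilt -0.2 0.2 turn z 0.02 shift cm [1.46 0.02 2.12] |mm| 26.0 t 27.65 q7 103.0
```

```bash
python3 -m crank '[[[1.46,0,1],[0,0,0],2.5],[[0,0,1],[0,0,0],2.5],[[0,0,0],[0,0,0],2.5],[[0,0,0],[0,0,0],2.5],[[0,0,0],[0,0,0],2.5]]' | grep -E 'eef|ft'
python3 go.py 532.8 -224.9 70 71.9
```

```text
eef_pos: [533.0, -225.9, 83.4]
ft_force: [0.4, -0.1, -5.7]
pos [ 533.  -225.9   83.4] yaw 71.9 tilt -0.1 0.2 turn z -0.04 shift cm [0.06 0.09 1.34] |mm| 13.0 t 28.15 q7 104.0
```

```bash
python3 -m crank '[[[0.06,0.09,0.7],[0,0,0],2.5],[[0,0,0.4],[0,0,0],2.5],[[0,0,0],[0,0,0],2.5],[[0,0,0],[0,0,0],2.5]]' | grep -E 'eef|ft'
python3 -m crank '[[[0,0,0.3],[0,0,0],2.5],[[0,0,0.2],[0,0,0],2.5],[[0,0,0],[0,0,0],2.5],[[0,0,0],[0,0,0],2.5]]' | grep -E 'eef|ft'
python3 go.py 532.8 -224.9 62 71.9
```

```text
eef_pos: [531.6, -224.6, 71.2]
ft_force: [0.5, 0.5, -4.8]
eef_pos: [531.7, -224.6, 66.5]
ft_force: [0.2, -0.2, -5.0]
pos [ 531.7 -224.6   66.5] yaw 71.8 tilt -0.2 0.2 turn z -0.06 shift cm [-0.11  0.    0.45] |mm| 5.0 t 28.95 q7 104.0
```

```bash
python3 -m crank '[[[-0.1,0,0.25],[0,0,0],2.5],[[0,0,0.15],[0,0,0],2.5],[[0,0,0],[0,0,0],2.5],[[0,0,0],[0,0,0],2.5]]' | grep -E 'eef|ft'
python3 -m crank '[[[0,0,0.1],[0,0,0],2.5],[[0,0,0],[0,0,0],2.5],[[0,0,0],[0,0,0],2.5]]' | grep -E 'eef|ft'
python3 -m crank '[[[0,0,0.1],[0,0,0],2.5],[[0,0,0],[0,0,0],2.5],[[0,0,0],[0,0,0],2.5]]' | grep -E 'eef|ft'
```

```text
eef_pos: [532.6, -224.8, 62.4]
ft_force: [0.1, 0.4, -5.5]
eef_pos: [532.7, -225.0, 61.8]
ft_force: [-2.6, 0.9, -0.3]
eef_pos: [532.7, -225.0, 61.7]
ft_force: [-7.5, 2.9, 13.8]
```

```bash
python3 -m crank '[[[0,0,-0.15],[0,0,0],2.5],[[0,0,0],[0,0,0],6],[[0,0,0],[0,0,0],6],[[0,0,0],[0,0,0],6],[[0,0,0],[0,0,0],6]]' | grep -E 'eef|ft|gr'
python3 -m crank '[[[0,0,0],[0,0,0],6],[[0,0,0],[0,0,0],6],[[0,0,-1],[0,0,0],6],[[0,0,-2],[0,0,0],6],[[0,0,-4],[0,0,0],6]]' | grep -E 'eef|ft|gr'
python3 -m crank '[[[0,0,-4],[0,0,0],6],[[0,0,-4],[0,0,0],6],[[0,0,-4],[0,0,0],6],[[0,0,-4],[0,0,-5],6],[[0,0,-3],[0,0,-5],6]]' | grep -E 'eef|ft|gr'
python3 go.py 602 238.5 330 107
```

```text
eef_pos: [532.9, -224.9, 62.1]
ft_force: [0.1, -0.1, 0.2]
grip_width: 55.1
grasp_force: 0.0
eef_pos: [531.3, -224.4, 131.2]
ft_force: [0.7, 0.3, -0.6]
grip_width: 59.9
grasp_force: 0.0
eef_pos: [533.5, -226.2, 325.6]
ft_force: [2.2, 0.0, 0.1]
grip_width: 59.7
grasp_force: 0.0
pos [ 533.5 -226.2  325.6] yaw 82.0 tilt -0.0 0.2 turn z -24.99 shift cm [-20.14  42.43  -0.44] |mm| 470.0 t 31.45 q7 107.0
```

```bash
python3 -m crank '[[[0,0,0],[0,0,-8.4],6],[[0,0,0],[0,0,-8.4],6],[[0,0,0],[0,0,-8.2],6],[[0,0,0],[0,0,0],6]]' | grep -E 'eef'
python3 go.py 595 234 329 107.1
```

```text
eef_pos: [533.3, -226.0, 322.7]
pos [ 533.3 -226.   322.7] yaw 107.0 tilt -0.1 0.2 turn z -0.15 shift cm [-19.42  42.15  -0.63] |mm| 464.0 t 31.85 q7 131.0
```

```bash
python3 -m crank '[[[-1.62,3.51,-0.1],[0,0,-0.1],6],[[-1.62,3.51,-0.1],[0,0,0],6],[[-1.62,3.51,-0.1],[0,0,0],6],[[-1.62,3.51,-0.1],[0,0,0],6],[[-1.62,3.51,-0.1],[0,0,0],6]]' | grep -E 'eef'
python3 -m crank '[[[-1.62,3.51,-0.1],[0,0,0],6],[[-1.62,3.51,0],[0,0,0],6],[[-1.62,3.51,0],[0,0,0],6],[[-1.62,3.51,0],[0,0,0],6],[[-1.62,3.51,0],[0,0,0],6]]' | grep -E 'eef'
python3 -m crank '[[[-1.62,3.51,0],[0,0,0],6],[[-1.62,3.51,0],[0,0,0],6],[[0,0,0],[0,0,0],6],[[0,0,0],[0,0,0],6],[[0,0,0],[0,0,0],6]]' | grep -E 'eef'
python3 - <<'E'
from h import *; import pickle
s=state(); a=save("wrist","pics/w7.png"); C=cal("wrist"); pickle.dump((C,s),open("w7.pkl","wb"))
pt=proj("w",[579.66,310.24,74],C)[0]; print("pred tube",pt, s["eef_pos"])
def discs(a,box):
    x0,y0,x1,y1=box; g=cv2.cvtColor(a[y0:y1,x0:x1],cv2.COLOR_BGR2GRAY); g=cv2.resize(g,None,fx=4,fy=4,interpolation=cv2.INTER_CUBIC)
    for c in cv2.findContours((g<75).astype(np.uint8),cv2.RETR_LIST,cv2.CHAIN_APPROX_NONE)[0]:
        A=cv2.contourArea(c); P=cv2.arcLength(c,True)
        if 16*80<A<16*500 and 4*np.pi*A/P**2>.6:
            m=cv2.moments(c); print(" disc",round(x0-.375+m["m10"]/m["m00"]/4,1),round(y0-.375+m["m01"]/m["m00"]/4,1),"area",A/16,round(4*np.pi*A/P**2,2))
print("w5");discs(cv2.imread("pics/w5.png"),(240,130,420,215)); print("w7"); discs(a,(240,130,420,215))
# difference around foot B after shifting
E
```

```text
eef_pos: [559.8, -32.9, 328.1]
eef_pos: [586.2, 158.6, 329.6]
eef_pos: [597.0, 232.4, 329.6]
pred tube [375.49178728 177.69302265] [597.0369099  232.36638047 329.61130076]
w5
 disc 375.1 179.4 area 206.6875 0.89
 disc 321.4 174.9 area 216.59375 0.88
w7
 disc 377.0 178.0 area 208.6875 0.86
```

Run:
```python
from h import *; import pickle
C5=pickle.load(open("w5.pkl","rb")); C7,s=pickle.load(open("w7.pkl","rb"))
f=lambda n:cv2.GaussianBlur(cv2.cvtColor(cv2.imread(n),cv2.COLOR_BGR2GRAY).astype(np.float32),(0,0),1.0)
a,b=f("pics/w5.png"),f("pics/w7.png")
def reg(box,name):
    x0,y0,x1,y1=box; M=np.eye(2,3,dtype=np.float32)
    m=np.zeros(a.shape,np.uint8); 
    cc,M=cv2.findTransformECC(a[y0:y1,x0:x1],b,np.array([[1,0,x0],[0,1,y0]],np.float32),cv2.MOTION_EUCLIDEAN,(3,200,1e-6),None,3)
    cx,cy=(x1-x0)/2,(y1-y0)/2; p=M@[cx,cy,1]; print(name,"cc %.3f"%cc,"shift",(p-[x0+cx,y0+cy]).round(2),"rot deg %.2f"%np.degrees(np.arctan2(M[1,0],M[0,0])))
reg((342,148,396,198),"footB"); reg((400,140,420,260),"left wall"); reg((300,200,400,235),"partition")
P=lambda X:(proj("w",X,C7)-proj("w",X,C5)).round(2)
print("expected B tube top, plate",P([579.7,310.2,74]),P([579.7,310.2,12]), P([577,360,95]))
```

```text
footB cc 0.996 shift [ 1.84 -1.31] rot deg -0.70
left wall cc 0.699 shift [ 2.72 -2.65] rot deg 0.33
partition cc 0.985 shift [ 2.22 -1.3 ] rot deg -0.79
expected B tube top, plate [[ 0.4  -1.17]] [[ 0.36 -1.  ]] [[ 0.42 -1.47]]
```

Foot B and the bin's partition moved by the same small amount in the picture, so the foot is where it was. I grip it with the fingers less open, because the left wall is near.

```bash
python3 -m crank '[[[0,2.5,2],[0,0,-5],5],[[0,2.5,4],[0,0,-5],5],[[0,2.5,4],[0,0,0],5],[[0,0,4],[0,0,0],5],[[0,0,0],[0,0,0],5]]' | grep -E 'eef|gr'
python3 -m crank '[[[0,0,0],[0,0,0],5],[[0,0,0],[0,0,0],5]]' | grep -E 'gr'
python3 go.py 579.3 311.2 55 117.1
```

```text
eef_pos: [565.5, 301.7, 184.4]
grip_width: 50.1
grasp_force: 0.0
grip_width: 49.7
grasp_force: 0.0
pos [570.3 302.9 192.7] yaw 116.8 tilt 0.0 0.3 turn z -0.3 shift cm [-1.18  0.33 13.77] |mm| 138.0 t 34.1 q7 90.0
```

```bash
python3 -m crank '[[[-0.6,0.2,2],[0,0,-0.3],5],[[-0.6,0.1,2.5],[0,0,0],5],[[0,0,2],[0,0,0],5],[[0,0,0],[0,0,0],5],[[0,0,0],[0,0,0],5]]' 30| grep -E 'eef|ft'
python3 go.py 579.3 311.2 55 117.1
```

```text
eef_pos: [578.7, 311.9, 126.8]
ft_force: [0.0, -0.4, 0.9]
pos [578.7 311.9 126.8] yaw 117.2 tilt -0.1 0.3 turn z 0.08 shift cm [-0.02 -0.09  7.18] |mm| 72.0 t 34.6 q7 91.0
```

```bash
python3 -m crank '[[[0,-0.1,2],[0,0,0],5],[[0,0,2],[0,0,0],5],[[0,0,1.5],[0,0,0],5],[[0,0,0.7],[0,0,0],5],[[0,0,0],[0,0,0],5]]' | grep -E 'eef|ft'
python3 -m crank '[[[0,0,0.9],[0,0,0],5],[[0,0,0],[0,0,0],5],[[0,0,0],[0,0,0],5]]' | grep -E 'eef|ft'
python3 go.py 579.3 311.2 55 117.1
```

```text
eef_pos: [577.8, 311.3, 62.6]
ft_force: [-0.9, 0.1, 0.7]
eef_pos: [577.8, 311.4, 53.8]
ft_force: [-0.5, 1.0, 0.2]
pos [577.8 311.4  53.8] yaw 117.2 tilt -0.2 0.2 turn z 0.14 shift cm [-0.12 -0.09 -0.12] |mm| 2.0 t 35.4 q7 92.0
```

```bash
python3 -m crank '[[[-0.12,-0.05,0],[0,0,0],5],[[0,0,0],[0,0,0],2.5],[[0,0,0],[0,0,0],2.5],[[0,0,0],[0,0,0],2.5],[[0,0,0],[0,0,0],2.5]]' 30| grep -E 'ft|gr|eef'
python3 -m crank '[[[0,0,0],[0,0,0],2.5]]' 40| grep -E 'ft|gr|eef'
python3 go.py 579.5 311 56 117.1
python3 -m crank '[[[0,0,-0.5],[0,0,0],2.5],[[0,0,-2],[0,0,0],2.5],[[0,0,-4],[0,0,0],2.5],[[0,0,-4],[0,0,0],2.5],[[0,0,-4],[0,0,0],2.5]]' 40| grep -E 'ft|gr|eef'
python3 -m crank '[[[0,0,-4],[0,0,0],2.5],[[0,0,-4],[0,0,8.5],2.5],[[0,0,-2],[0,0,8.5],2.5],[[0,0,0],[0,0,8.5],2.5],[[0,0,0],[0,0,8.5],2.5]]' | grep -E 'ft|gr|eef'
python3 -m crank '[[[0,0,0],[0,0,8],2.5],[[0,0,0],[0,0,3],2.5],[[0,0,0],[0,0,0],2.5]]' | grep -E 'ft|gr|eef'
python3 go.py 500 -380 302 71.9
```

```text
eef_pos: [579.0, 311.6, 53.7]
ft_force: [-0.1, 0.2, 1.4]
grip_width: 31.0
grasp_force: 30.0
eef_pos: [579.0, 311.7, 53.7]
ft_force: [-0.6, 0.6, 1.0]
grip_width: 31.3
grasp_force: 40.0
pos [579.  311.7  53.7] yaw 117.3 tilt -0.2 0.2 turn z 0.15 shift cm [-0.02 -0.08 -0.23] |mm| 2.0 t 36.0 q7 92.0
eef_pos: [579.0, 310.4, 199.6]
ft_force: [0.4, 0.4, -4.3]
grip_width: 31.1
grasp_force: 40.0
eef_pos: [579.8, 310.4, 299.2]
ft_force: [0.3, -0.2, -3.8]
grip_width: 30.7
grasp_force: 40.0
eef_pos: [579.5, 310.4, 298.1]
ft_force: [-0.9, -0.9, -4.0]
grip_width: 30.6
grasp_force: 40.0
pos [579.5 310.4 298.1] yaw 72.2 tilt -0.2 0.1 turn z 0.3 shift cm [-13.9  -68.09  -0.39] |mm| 695.0 t 37.3 q7 46.0
```

```bash
python3 -m crank '[[[-0.95,-3.8,0],[0,0,0.3],2.5],[[-0.95,-3.8,0],[0,0,0],2.5],[[-0.95,-3.8,0],[0,0,0],2.5],[[-0.95,-3.8,0],[0,0,0],2.5],[[-0.95,-3.8,0],[0,0,0],2.5]]' | grep -E 'eef'
python3 -m crank '[[[-0.95,-3.8,0],[0,0,0],2.5],[[-0.95,-3.8,0],[0,0,0],2.5],[[-0.95,-3.8,0],[0,0,0],2.5],[[-0.95,-3.8,0],[0,0,0],2.5],[[-0.95,-3.8,0],[0,0,0],2.5]]' | grep -E 'eef'
python3 -m crank '[[[-0.95,-3.8,0],[0,0,0],2.5],[[-0.95,-3.8,0],[0,0,0],2.5],[[-0.95,-3.8,0],[0,0,0],2.5],[[-0.95,-3.8,0],[0,0,0],2.5],[[-0.95,-3.8,0],[0,0,0],2.5]]' | grep -E 'eef'
python3 -m crank '[[[-0.95,-3.8,0],[0,0,0],2.5],[[0,0,0],[0,0,0],2.5],[[0,0,0],[0,0,0],2.5],[[0,0,0],[0,0,0],2.5]]' | grep -E 'eef|gr'
python3 - <<'E'
from h import *; import pickle
s=state(); b=save("wrist","pics/w8.png"); C=cal("wrist"); pickle.dump((C,s),open("w8.pkl","wb"))
g=lambda i:cv2.GaussianBlur(cv2.cvtColor(i,cv2.COLOR_BGR2GRAY).astype(np.float32),(0,0),1.0)
a=g(cv2.imread("pics/w6.png")); B=g(b)
for nm,(x0,y0,x1,y1) in {"plate":(265,179,378,206),"nests":(232,108,412,176)}.items():
    cc,M=cv2.findTransformECC(a[y0:y1,x0:x1],B,np.array([[1,0,x0],[0,1,y0]],np.float32),cv2.MOTION_EUCLIDEAN,(3,300,1e-6),None,3)
    cx,cy=(x1-x0)/2,(y1-y0)/2; print(nm,"cc %.3f"%cc,(M@[cx,cy,1]-[x0+cx,y0+cy]).round(2),"rot %.2f"%np.degrees(np.arctan2(M[1,0],M[0,0])))
# plate front edge rows and the column extents
for u in (290,320,350): print(u,B[178:196,u].round(0).astype(int).tolist(), a[178:196,u].round(0).astype(int).tolist())
E
python3 go.py 480.2 -388.6 82 71.9
```

```text
eef_pos: [565.7, 113.5, 297.9]
eef_pos: [551.9, -81.8, 297.5]
eef_pos: [538.3, -276.8, 296.8]
eef_pos: [536.3, -313.5, 296.4]
grip_width: 31.3
grasp_force: 40.0
plate cc 0.919 [0.08 0.7 ] rot 0.05
nests cc 0.708 [-0.65  0.77] rot -0.13
290 [236, 243, 243, 230, 192, 158, 167, 203, 233, 244, 245, 245, 245, 245, 244, 244, 244, 245] [244, 241, 216, 167, 127, 124, 145, 178, 220, 243, 246, 245, 246, 246, 245, 245, 244, 245]
320 [229, 244, 246, 236, 209, 181, 185, 219, 242, 245, 244, 244, 245, 245, 244, 243, 244, 245] [247, 245, 228, 182, 137, 136, 164, 198, 228, 243, 245, 245, 246, 246, 245, 244, 244, 245]
350 [145, 154, 165, 182, 188, 190, 207, 231, 242, 244, 244, 244, 244, 244, 243, 243, 244, 244] [247, 246, 228, 183, 144, 148, 181, 221, 242, 245, 244, 244, 245, 244, 244, 244, 244, 244]
pos [ 536.5 -313.2  296.5] yaw 72.1 tilt -0.2 0.2 turn z 0.19 shift cm [ 3.01 -8.92 21.45] |mm| 234.0 t 39.25 q7 109.0
```

```bash
python3 -m crank '[[[1.1,-3,1.5],[0,0,0.2],2.5],[[1,-3,1.5],[0,0,0],2.5],[[1,-2.9,2],[0,0,0],2.5],[[0,0,4],[0,0,0],2.5],[[0,0,4],[0,0,0],2.5]]' | grep -E 'eef'
python3 -m crank '[[[0,0,4],[0,0,0],2.5],[[0,0,2],[0,0,0],2.5],[[0,0,0],[0,0,0],2.5],[[0,0,0],[0,0,0],2.5]]' | grep -E 'eef|ft'
python3 go.py 479.3 -388.4 82 71.9
```

```text
eef_pos: [478.7, -389.0, 166.3]
eef_pos: [479.0, -388.2, 107.4]
ft_force: [0.5, -0.7, -3.2]
pos [ 479.  -388.2  107.4] yaw 71.8 tilt -0.2 0.2 turn z -0.06 shift cm [-0.03 -0.01  2.54] |mm| 25.0 t 40.15 q7 123.0
```

```bash
python3 -m crank '[[[0,0,1.5],[0,0,0],2.5],[[0,0,1],[0,0,0],2.5],[[0,0,0.6],[0,0,0],2.5],[[0,0,0.4],[0,0,0],2.5],[[0,0,0],[0,0,0],2.5]]' | grep -E 'eef|ft'
python3 go.py 479.3 -388.4 66 71.9
python3 -m crank '[[[0,0,0.4],[0,0,0],2.5],[[0,0,0.2],[0,0,0],2.5],[[0,0,0],[0,0,0],2.5],[[0,0,0],[0,0,0],2.5]]' | grep -E 'eef|ft'
python3 go.py 479.3 -388.4 62 71.9
```

```text
eef_pos: [477.8, -388.5, 71.1]
ft_force: [0.0, 0.1, -4.1]
pos [ 477.8 -388.5   71.1] yaw 71.7 tilt -0.2 0.2 turn z -0.16 shift cm [-0.14  0.05  0.51] |mm| 5.0 t 40.65 q7 124.0
eef_pos: [478.2, -388.7, 65.7]
ft_force: [0.8, 0.1, -3.3]
pos [ 478.2 -388.7   65.7] yaw 71.7 tilt -0.2 0.2 turn z -0.16 shift cm [-0.1   0.06  0.37] |mm| 4.0 t 41.05 q7 124.0
```

```bash
python3 -m crank '[[[-0.1,0.05,0.2],[0,0,0],2.5],[[0,0,0.15],[0,0,0],2.5],[[0,0,0],[0,0,0],2.5],[[0,0,0],[0,0,0],2.5]]' | grep -E 'eef|ft'
python3 -m crank '[[[0,0,0.1],[0,0,0],2.5],[[0,0,0],[0,0,0],2.5],[[0,0,0],[0,0,0],2.5]]' | grep -E 'eef|ft'
python3 -m crank '[[[0,0,0.07],[0,0,0],2.5],[[0,0,0],[0,0,0],2.5],[[0,0,0],[0,0,0],2.5]]' | grep -E 'eef|ft'
```

```text
eef_pos: [479.1, -388.4, 62.1]
ft_force: [0.4, 0.8, -4.9]
eef_pos: [479.2, -388.6, 61.7]
ft_force: [-3.5, 2.6, 5.6]
eef_pos: [479.2, -388.6, 61.6]
ft_force: [-7.0, 4.7, 12.5]
```

```bash
python3 -m crank '[[[0,0,-0.13],[0,0,0],2.5],[[0,0,0],[0,0,0],6],[[0,0,0],[0,0,0],6],[[0,0,0],[0,0,0],6],[[0,0,0],[0,0,0],6]]' | grep -E 'eef|ft|gr'
python3 -m crank '[[[0,0,0],[0,0,0],6],[[0,0,0],[0,0,0],6],[[0,0,-1],[0,0,0],6],[[0,0,-2],[0,0,0],6],[[0,0,-4],[0,0,0],6]]' | grep -E 'eef|ft|gr'
python3 -m crank '[[[-1,2,-4],[0,0,0],6],[[-1,2,-4],[0,0,0],6],[[-1,2,-4],[0,0,0],6],[[0,3,-4],[0,0,0],6],[[0,0,-1],[0,0,0],6]]' | grep -E 'eef|ft|gr'
python3 -m crank '[[[0,0,0],[0,0,0],6],[[0,0,0],[0,0,0],6],[[0,0,0],[0,0,0],6]]' | grep -E 'eef|ft|gr'
python3 - <<'E'
from h import *; import pickle
s=state(); b=save("wrist","pics/w9.png"); C=cal("wrist"); pickle.dump((C,s),open("w9.pkl","wb"))
q=np.array([515.6,-309.7]);an=np.radians(-18.13);R=np.array([[np.cos(an),-np.sin(an)],[np.sin(an),np.cos(an)]])
print("pred tube tops",[proj("w",np.r_[q+R@[-8,y],82],C)[0].round(1).tolist() for y in(-86,0,86)])
g=cv2.resize(cv2.cvtColor(b,cv2.COLOR_BGR2GRAY)[60:260],None,fx=4,fy=4,interpolation=cv2.INTER_CUBIC)
for th in (60,85):
  for c in cv2.findContours((g<th).astype(np.uint8),cv2.RETR_LIST,cv2.CHAIN_APPROX_NONE)[0]:
    A=cv2.contourArea(c);P=cv2.arcLength(c,True)
    if 16*80<A<16*600 and 4*np.pi*A/P**2>.6:
        m=cv2.moments(c); uv=(m["m10"]/m["m00"]/4-.375,60-.375+m["m01"]/m["m00"]/4); w=onz("w",uv,82,C)[0]; print(th,np.round(uv,1),"jig frame",(R.T@(w[:2]-q)).round(1),A/16)
E
```

```text
eef_pos: [479.3, -388.6, 61.7]
ft_force: [-0.2, -0.8, -0.4]
grip_width: 54.8
grasp_force: 0.0
eef_pos: [478.2, -387.6, 130.8]
ft_force: [1.2, -0.7, 0.1]
grip_width: 60.2
grasp_force: 0.0
eef_pos: [540.1, -310.1, 306.9]
ft_force: [-0.3, 0.5, -0.1]
grip_width: 59.9
grasp_force: 0.0
eef_pos: [535.4, -313.8, 300.3]
ft_force: [-0.3, -0.0, -0.2]
grip_width: 59.9
grasp_force: 0.0
pred tube tops [[255.8, 159.3], [320.8, 158.9], [385.7, 158.7]]
60 [320.2 250.2] jig frame [124.5  -1.5] 135.875
60 [385.2 158.2] jig frame [-8.7 85.2] 269.65625
60 [252.7 155.4] jig frame [-13.1 -89.8] 274.5
85 [320.2 250.1] jig frame [124.4  -1.5] 146.3125
85 [385.2 158.3] jig frame [-8.6 85.3] 280.53125
85 [252.6 155.4] jig frame [-13.1 -89.9] 285.78125
```

Run:
```python
import cv2
a=cv2.imread("pics/w9.png")[105:215,220:420]; cv2.imwrite("pics/w9c.png",cv2.resize(cv2.convertScaleAbs(a,alpha=.9),None,fx=4,fy=4,interpolation=cv2.INTER_CUBIC))
```

```text
(no output)
```

View pics/w9c.png

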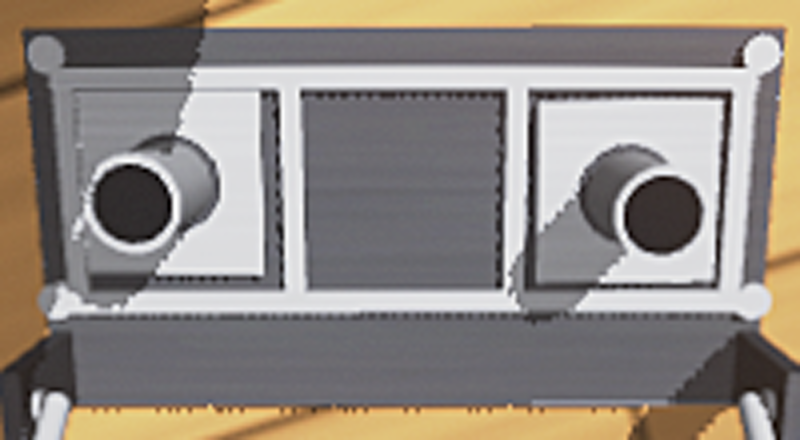

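The picture shows both feet flat in their nests: the right one is centred and the left one sits against the front-left strips, about 5.7 mm off centre and so within 8 mm. Next I fetch the prop.

```bash
python3 -m crank '[[[0,0,-1],[0,0,-7],8.7],[[0,0,-1],[0,0,-7],8.7],[[0,0,-1],[0,0,-7],8.7],[[0,0,0],[0,0,-7],8.7],[[0,0,0],[0,0,-7.2],8.7]]' | grep -E 'eef'
python3 go.py 668.3 99.4 330 107.1
```

```text
eef_pos: [536.1, -313.9, 331.0]
pos [ 536.1 -313.9  331. ] yaw 107.2 tilt -0.3 0.2 turn z 0.06 shift cm [-24.78  35.62   0.1 ] |mm| 434.0 t 44.4 q7 142.0
```

```bash
python3 -m crank '[[[-2.25,3.24,0],[0,0,0],8.7],[[-2.25,3.24,0],[0,0,0],8.7],[[-2.25,3.24,0],[0,0,0],8.7],[[-2.25,3.24,0],[0,0,0],8.7],[[-2.25,3.24,0],[0,0,0],8.7]]' | grep -E 'eef'
python3 -m crank '[[[-2.25,3.24,0],[0,0,0],8.7],[[-2.25,3.24,0],[0,0,0],8.7],[[-2.25,3.24,0],[0,0,0],8.7],[[-2.25,3.24,0],[0,0,0],8.7],[[-2.25,3.24,0],[0,0,0],8.7]]' | grep -E 'eef'
python3 -m crank '[[[-2.25,3.24,0],[0,0,0],8.7],[[0,0,0],[0,0,0],8.7],[[0,0,0],[0,0,0],8.7],[[0,0,0],[0,0,0],8.7]]' | grep -E 'eef'
python3 binf.py
```

```text
eef_pos: [596.9, -124.6, 331.2]
eef_pos: [657.6, 63.0, 331.4]
eef_pos: [669.5, 97.7, 332.1]
TCP in bin [ -14.3 -129.8] 332.1 yaw err -0.28999999999999204 tilt [-0.24  0.12] [-0.4 -1.   0.5] [-32.  22.  30.  72. -11.  89. 102.]
```

```bash
python3 -m crank '[[[0,0.2,3],[0,0,-0.3],8.7],[[0,0,3],[0,0,0],8.7],[[0,0,3],[0,0,0],8.7],[[0,0,3],[0,0,0],8.7],[[0,0,3],[0,0,0],8.7]]' | grep -E 'eef|ft'
python3 binf.py
python3 -m crank '[[[0,0,2],[0,0,0],8.7],[[0,0,1.5],[0,0,0],8.7],[[0,0,1],[0,0,0],8.7],[[0,0,0.5],[0,0,0],8.7],[[0,0,0],[0,0,0],8.7]]' | grep -E 'eef|ft'
python3 binf.py
```

```text
eef_pos: [668.3, 99.9, 181.9]
ft_force: [-0.0, -1.0, 0.1]
TCP in bin [ -14.8 -127.3] 181.9 yaw err -0.01999999999999602 tilt [-0.16  0.18] [-0.  -1.   0.1] [-33.  26.  28.  85. -13.  73. 104.]
eef_pos: [668.5, 102.0, 132.7]
ft_force: [0.4, 0.3, -0.0]
TCP in bin [ -14.  -125.4] 132.7 yaw err 0.12000000000000455 tilt [-0.18  0.18] [ 0.4  0.3 -0. ] [-32.  28.  27.  88. -14.  68. 105.]
```

Now I close on the prop and begin the way back along the flap.

```bash
python3 -m crank '[[[0,-0.2,0.3],[0,0,0],8],[[0,0,0],[0,0,0],4],[[0,0,0],[0,0,0],4],[[0,0,0],[0,0,0],4],[[0,0,0],[0,0,0],4]]' 50 | grep -E 'eef|ft|gr'
python3 -m crank '[[[0,0,0],[0,0,0],4],[[0,0,0],[0,0,0],4],[[0,0,0],[0,0,0],4],[[0,0,0],[0,0,0],4]]' 50 | grep -E 'eef|ft|gr'
python3 binf.py
```

```text
eef_pos: [669.1, 100.5, 129.9]
ft_force: [-0.2, -0.1, -0.7]
grip_width: 56.1
grasp_force: 0.0
eef_pos: [669.0, 100.3, 129.9]
ft_force: [-2.0, 0.5, 3.3]
grip_width: 49.4
grasp_force: 50.0
TCP in bin [ -14.  -127.2] 129.9 yaw err 0.14000000000000057 tilt [-0.18  0.18] [-2.   0.5  3.3] [-32.  28.  27.  88. -14.  67. 105.]
```

```bash
python3 -m crank '[[[0,0,-0.5],[0,0,0],4],[[0,0,-1.5],[0,0,0],4],[[0,0,-2],[0,0,0],4],[[0,0,-2],[0,0,0],4],[[0,0,-2],[0,0,0],4]]' | grep -E 'eef|ft|gr'
python3 -m crank '[[[0,0,-2],[0,0,0],4],[[0,0,-2],[0,0,0],4],[[0,0,-2],[0,0,0],4],[[1,0,-0.6],[0,0,0],4],[[1,0,-0.4],[0,0,0],4]]' | grep -E 'eef|ft|gr'
python3 -m crank '[[[1,0,0],[0,0,0],4],[[0,0,0],[0,0,0],4]]' | grep -E 'eef|ft|gr'
python3 binf.py
```

```text
eef_pos: [669.0, 100.4, 211.2]
ft_force: [0.9, 0.6, -4.5]
grip_width: 49.7
grasp_force: 50.0
eef_pos: [649.7, 93.8, 280.3]
ft_force: [-0.6, -0.0, -5.0]
grip_width: 49.7
grasp_force: 50.0
eef_pos: [639.1, 90.3, 279.4]
ft_force: [-0.5, 0.1, -4.6]
grip_width: 49.5
grasp_force: 50.0
TCP in bin [ -45.5 -128. ] 279.4 yaw err 0.10000000000000853 tilt [-0.26  0.2 ] [-0.5  0.1 -4.6] [-34.  19.  29.  82. -10.  82. 103.]
```

```bash
python3 -m crank '[[[1.72,0,0.42],[0,0,0],4],[[1.68,0,0.57],[0,0,0],4],[[1.62,0,0.71],[0,0,0],4],[[1.55,0,0.85],[0,0,0],4],[[1.47,0,0.98],[0,0,0],4]]' | grep -E 'eef|ft|gr'
python3 -m crank '[[[1.38,0,1.11],[0,0,0],4],[[1.28,0,1.22],[0,0,0],4],[[1.17,0,1.33],[0,0,0],4],[[1.05,0,1.43],[0,0,0],4],[[0.92,0,1.51],[0,0,0],4]]' | grep -E 'eef|ft|gr'
python3 -m crank '[[[0.79,0,1.59],[0,0,0],4],[[0.65,0,1.65],[0,0,0],4],[[0.5,0,0.85],[0,0,0],4],[[0,0,0],[0,0,0],4]]' | grep -E 'eef|ft|gr'
python3 binf.py
```

```text
eef_pos: [562.7, 67.1, 243.7]
ft_force: [-0.4, -2.0, -4.3]
grip_width: 49.6
grasp_force: 50.0
eef_pos: [507.1, 50.0, 177.6]
ft_force: [-0.6, -0.0, -6.4]
grip_width: 49.6
grasp_force: 50.0
eef_pos: [487.9, 44.4, 136.5]
ft_force: [-1.1, -1.2, -6.1]
grip_width: 49.5
grasp_force: 50.0
TCP in bin [-203.5 -127.4] 136.5 yaw err 0.13000000000000966 tilt [-0.36  0.15] [-1.1 -1.2 -6.1] [-37.   5.  29. 114.  -3.  62. 100.]
```

```bash
python3 -m crank '[[[0.5,0,0.8],[0,0,0],4],[[0.3,0,1.5],[0,0,0],4],[[0,0,1.7],[0,0,0],4],[[0,0,1.7],[0,0,0],4],[[0,0,1],[0,0,0],4]]' | grep -E 'eef|ft|gr'
python3 binf.py
python3 -m crank '[[[1.5,0,0],[0,0,0],4],[[1.5,0,0],[0,0,0],4],[[1.5,0,0],[0,0,0],4],[[0,0,0],[0,0,0],4]]' | grep -E 'eef|ft|gr'
python3 go.py 436 -60 45 92.3
```

```text
eef_pos: [481.9, 42.7, 70.2]
ft_force: [0.1, 0.4, -4.3]
grip_width: 49.6
grasp_force: 50.0
TCP in bin [-209.8 -127.2] 70.2 yaw err 0.15000000000000568 tilt [-0.17  0.19] [ 0.1  0.4 -4.3] [-36.  10.  29. 118.  -6.  53. 103.]
eef_pos: [437.9, 28.9, 71.3]
ft_force: [0.2, 0.1, -4.4]
grip_width: 49.8
grasp_force: 50.0
pos [437.9  28.9  71.3] yaw 107.2 tilt -0.2 0.2 turn z 14.91 shift cm [ 0.55 -8.87  2.63] |mm| 93.0 t 51.2 q7 100.0
```

```bash
python3 -m crank '[[[0,-2,0],[0,0,7.5],4],[[0,-2,0],[0,0,7.4],4],[[0,-2,0],[0,0,0],4],[[0,-2,0],[0,0,0],4],[[0,0,0],[0,0,0],4]]' | grep -E 'eef|ft|gr'
python3 go.py 430 -61 40 92.3
```

```text
eef_pos: [451.1, -52.0, 71.4]
ft_force: [-0.2, -0.2, -4.0]
grip_width: 49.9
grasp_force: 50.0
pos [451.1 -52.   71.4] yaw 92.2 tilt -0.1 0.1 turn z -0.14 shift cm [ 2.14 -0.81  3.14] |mm| 39.0 t 51.7 q7 98.0
```

```bash
python3 -m crank '[[[1.1,-0.8,1],[0,0,0],4],[[1,0,1],[0,0,0],4],[[0,0,0.9],[0,0,0],4],[[0,0,0],[0,0,0],4],[[0,0,0],[0,0,0],4]]' | grep -E 'eef|ft'
python3 -m crank '[[[0,0,0.4],[0,0,0],4],[[0,0,0.2],[0,0,0],4],[[0,0,0],[0,0,0],4]]' | grep -E 'eef|ft'
python3 go.py 430 -61 35 92.3
```

```text
eef_pos: [429.1, -57.9, 41.6]
ft_force: [0.5, 1.5, -4.5]
eef_pos: [429.0, -58.2, 35.6]
ft_force: [-0.6, 0.1, -4.5]
pos [429.  -58.2  35.6] yaw 92.4 tilt -0.2 0.2 turn z 0.05 shift cm [-0.09 -0.28  0.06] |mm| 3.0 t 52.5 q7 100.0
```

```bash
python3 -m crank '[[[0,0,0.12],[0,0,0],4],[[0,0,0],[0,0,0],4],[[0,0,0],[0,0,0],4]]' | grep -E 'eef|ft'
python3 -m crank '[[[0,0,0],[0,0,0],6],[[0,0,0],[0,0,0],8.7],[[0,0,0],[0,0,0],8.7],[[0,0,0],[0,0,0],8.7],[[0,0,0],[0,0,0],8.7]]' | grep -E 'eef|ft|gr'
python3 -m crank '[[[0,0,-1],[0,0,0],8.7],[[0,0,-3],[0,0,0],8.7],[[0,0,-4],[0,0,0],8.7],[[0,0,-4],[0,0,0],8.7],[[0,0,-4],[0,0,0],8.7]]' | grep -E 'eef|ft|gr'
python3 go.py 631.5 -347 300 71.9
python3 - <<'E'
from h import *
# is flap shut? compare top/side picture with the start in the bin region
for n,(x0,y0,x1,y1) in {"top":(195,125,295,205),"side":(270,105,360,185)}.items():
    a=cv2.imread(f"pics/{n}0.png")[y0:y1,x0:x1].astype(int); b=save(n,f"pics/{n}9.png")[y0:y1,x0:x1].astype(int); print(n,np.abs(a-b).mean().round(1),(np.abs(a-b).max(2)>40).mean().round(3))
a=cv2.imread("pics/top0.png")[183:242,305:330].astype(int);b=cv2.imread("pics/top9.png")[183:242,305:330].astype(int)
E
```

```text
eef_pos: [429.2, -58.2, 34.7]
ft_force: [-0.3, 0.0, -0.9]
eef_pos: [429.1, -58.2, 34.6]
ft_force: [0.2, 0.1, -0.5]
grip_width: 81.5
grasp_force: 0.0
eef_pos: [429.2, -59.2, 197.0]
ft_force: [0.6, 0.4, -0.1]
grip_width: 86.9
grasp_force: 0.0
pos [429.2 -59.2 197. ] yaw 92.3 tilt -0.1 0.2 turn z 20.4 shift cm [-28.17 -21.07 -10.3 ] |mm| 367.0 t 53.8 q7 90.0
top 1.3 0.001
side 26.2 0.238
```

```bash
python3 -m crank '[[[0,0,-3],[0,0,8.5],8.7],[[0,0,-3],[0,0,8.5],8.7],[[0,0,-3],[0,0,8.5],8.7],[[0,0,-3],[0,0,8.5],8.7],[[0,0,0],[0,0,8.5],8.7]]' | grep -E 'eef'
python3 -m crank '[[[0,0,0],[0,0,8.5],8.7],[[0,0,0],[0,0,8.5],8.7],[[0,0,0],[0,0,8.5],8.7],[[0,0,0],[0,0,8.5],8.7],[[0,0,0],[0,0,8.5],8.7]]' | grep -E 'eef'
python3 -m crank '[[[0,0,0],[0,0,8.5],8.7],[[0,0,0],[0,0,8.5],8.7],[[0,0,0],[0,0,8.4],8.7],[[0,0,0],[0,0,0],8.7]]' | grep -E 'eef'
python3 go.py 629 -347 310 -18.1
```

```text
eef_pos: [431.1, -59.5, 318.6]
eef_pos: [429.6, -59.4, 314.7]
eef_pos: [429.6, -59.5, 314.7]
pos [429.6 -59.5 314.7] yaw -18.2 tilt -0.2 0.2 turn z -0.14 shift cm [-21.13  27.88   0.47] |mm| 350.0 t 55.3 q7 -20.0
```

```bash
python3 -m crank '[[[-2.35,3.1,0],[0,0,0],8.7],[[-2.35,3.1,0],[0,0,0],8.7],[[-2.35,3.1,0],[0,0,0],8.7],[[-2.35,3.1,0],[0,0,0],8.7],[[-2.35,3.1,0],[0,0,0],8.7]]' | grep -E 'eef'
python3 -m crank '[[[-2.35,3.1,0],[0,0,0],8.7],[[-2.35,3.1,0],[0,0,0],8.7],[[-2.35,3.1,0],[0,0,0],8.7],[[-2.35,3.1,0],[0,0,0],8.7],[[0,0,0],[0,0,0],8.7]]' | grep -E 'eef'
python3 -m crank '[[[0,0,0],[0,0,0],8.7],[[0,0,2],[0,0,0],8.7],[[0,0,2],[0,0,0],8.7],[[0,0,2],[0,0,0],8.7],[[0,0,2],[0,0,0],8.7]]' | grep -E 'eef|ft'
python3 go.py 629 -347 185 -18.1
```

```text
eef_pos: [541.5, -220.1, 313.9]
eef_pos: [629.8, -350.5, 309.7]
eef_pos: [629.3, -344.8, 233.5]
ft_force: [-0.0, 0.3, 0.2]
pos [ 629.3 -344.8  233.5] yaw -17.8 tilt -0.1 0.2 turn z 0.28 shift cm [-0.22  0.04  4.85] |mm| 49.0 t 56.8 q7 19.0
```

```bash
python3 -m crank '[[[-0.2,0,1.5],[0,0,0.2],8.7],[[0,0,1.5],[0,0,0],8.7],[[0,0,1.2],[0,0,0],8.7],[[0,0,0.6],[0,0,0],8.7],[[0,0,0],[0,0,0],8.7]]' | grep -E 'eef|ft'
python3 -m crank '[[[0,0,0],[0,0,0],1],[[0,0,0],[0,0,0],1],[[0,0,0],[0,0,0],1],[[0,0,0],[0,0,0],1],[[0,0,0],[0,0,0],1]]' 20 | grep -E 'eef|ft|gr'
python3 -m crank '[[[0,0,0],[0,0,0],1],[[0,0,0],[0,0,0],1],[[0,0,0],[0,0,0],1],[[0,0,0],[0,0,0],1],[[0,0,0],[0,0,0],1]]' 20 | grep -E 'eef|ft|gr'
```

```text
eef_pos: [628.4, -347.9, 184.2]
ft_force: [0.5, 0.1, -0.1]
eef_pos: [628.6, -348.3, 185.2]
ft_force: [-1.0, 1.0, -0.9]
grip_width: 55.1
grasp_force: 0.0
eef_pos: [629.1, -348.3, 185.3]
ft_force: [0.5, -0.8, 1.5]
grip_width: 15.5
grasp_force: 9.5
```

```bash
python3 -c "
import numpy as np
f=np.radians(np.linspace(114.0,13.74,16));print(np.c_[np.diff(-13.9*np.cos(f)),np.diff(-13.9*np.sin(f))].round(2).tolist())"
python3 -m crank '[[[0,0,0],[0,0,0],1]]' 20 | grep -E 'ft|gr'
```

```text
[[-1.52, -0.57], [-1.57, -0.39], [-1.61, -0.21], [-1.62, -0.02], [-1.61, 0.17], [-1.58, 0.36], [-1.53, 0.54], [-1.45, 0.71], [-1.36, 0.88], [-1.25, 1.03], [-1.12, 1.17], [-0.98, 1.29], [-0.82, 1.4], [-0.65, 1.48], [-0.48, 1.55]]
ft_force: [2.0, -1.5, 1.5]
grip_width: 15.1
grasp_force: 20.0
```

```bash
python3 -m crank '[[[0,-1.52,-0.57],[0,0,0],1],[[0,-1.57,-0.39],[0,0,0],1],[[0,-1.61,-0.21],[0,0,0],1],[[0,-1.62,-0.02],[0,0,0],1],[[0,-1.61,0.17],[0,0,0],1]]' 20 | grep -E 'eef|ft|gr'
python3 -m crank '[[[0,-1.58,0.36],[0,0,0],1],[[0,-1.53,0.54],[0,0,0],1],[[0,-1.45,0.71],[0,0,0],1],[[0,-1.36,0.88],[0,0,0],1],[[0,-1.25,1.03],[0,0,0],1]]' | grep -E 'eef|ft|gr'
python3 -m crank '[[[0,-1.12,1.17],[0,0,0],1],[[0,-0.98,1.29],[0,0,0],1],[[0,-0.82,1.4],[0,0,0],1],[[0,0,0],[0,0,0],1],[[0,0,0],[0,0,0],1]]' | grep -E 'eef|ft|gr'
python3 go.py 448.9 -288 91.4 -18.1
```

```text
eef_pos: [553.7, -322.9, 196.3]
ft_force: [1.6, 1.3, -0.7]
grip_width: 15.4
grasp_force: 20.0
eef_pos: [485.0, -300.1, 160.6]
ft_force: [3.4, 0.7, -3.3]
grip_width: 15.4
grasp_force: 20.0
eef_pos: [457.4, -291.0, 121.7]
ft_force: [3.8, 0.5, -5.4]
grip_width: 15.2
grasp_force: 20.0
pos [ 457.4 -291.   121.7] yaw -18.2 tilt -0.2 0.2 turn z -0.14 shift cm [ 0.02 -0.9   3.03] |mm| 32.0 t 59.9 q7 18.0
```

```bash
python3 -m crank '[[[0,-0.6,1.48],[0,0,0],1],[[0,-0.2,0.9],[0,0,0],1],[[0,-0.1,0.4],[0,0,0],1],[[0,0,0],[0,0,0],1],[[0,0,0],[0,0,0],1]]' | grep -E 'eef|ft|gr'
python3 -m crank '[[[0,0,0.2],[0,0,0],1],[[0,0,0],[0,0,0],1],[[0,0,0],[0,0,0],1]]' | grep -E 'eef|ft|gr'
python3 -m crank '[[[0,0,0.2],[0,0,0],1],[[0,0,0],[0,0,0],1],[[0,0,0],[0,0,0],1]]' | grep -E 'eef|ft|gr'
```

```text
eef_pos: [449.0, -288.8, 95.5]
ft_force: [-1.7, 3.7, 12.1]
grip_width: 15.2
grasp_force: 20.0
eef_pos: [449.0, -289.1, 94.2]
ft_force: [-5.0, 5.0, 21.2]
grip_width: 15.4
grasp_force: 20.0
eef_pos: [448.9, -289.4, 92.5]
ft_force: [-7.2, 4.6, 25.5]
grip_width: 15.3
grasp_force: 20.0
```

Force builds up about 4 mm above the expected end. I release the rod and probe its top with closed fingers to see how far down the bridge really is.

```bash
python3 -m crank '[[[0,0,-0.3],[0,0,0],1],[[0,0,0],[0,0,0],5],[[0,0,0],[0,0,0],5],[[0,0,0],[0,0,0],5],[[0,0,0],[0,0,0],5]]' | grep -E 'eef|ft|gr'
python3 -m crank '[[[0,0,0],[0,0,0],5],[[0,0,-2],[0,0,0],5],[[0,0,-3],[0,0,0],0],[[0,0,0],[0,0,0],0],[[0,0,0],[0,0,0],0]]' 10 | grep -E 'eef|ft|gr'
python3 -m crank '[[[0,0,0],[0,0,0],0],[[0,0,0],[0,0,0],0],[[0,0,0],[0,0,0],0],[[0,0,0],[0,0,0],0],[[0,0,0],[0,0,0],0]]' | grep -E 'eef|ft|gr'
python3 go.py 449.5 -289 120 -18.1
```

```text
eef_pos: [448.3, -288.5, 93.0]
ft_force: [0.6, 0.8, 0.4]
grip_width: 39.5
grasp_force: 0.0
eef_pos: [449.1, -288.9, 143.7]
ft_force: [0.4, -0.7, -0.7]
grip_width: 33.5
grasp_force: 0.0
eef_pos: [448.7, -288.7, 143.1]
ft_force: [-0.7, 0.1, -0.3]
grip_width: 1.5
grasp_force: 0.0
pos [ 448.7 -288.7  143.1] yaw -18.3 tilt -0.2 0.2 turn z -0.16 shift cm [0.   0.09 2.31] |mm| 23.0 t 62.5 q7 17.0
```

```bash
python3 -m crank '[[[0,0.05,1.2],[0,0,0],0],[[0,0,0.8],[0,0,0],0],[[0,0,0.2],[0,0,0],0],[[0,0,0],[0,0,0],0]]' | grep -E 'eef|ft'
for i in 1; do python3 -m crank '[[[0,0,0.2],[0,0,0],0],[[0,0,0],[0,0,0],0],[[0,0,0],[0,0,0],0]]' | grep -E 'eef|ft'; done
python3 -m crank '[[[0,0,0.2],[0,0,0],0],[[0,0,0],[0,0,0],0],[[0,0,0],[0,0,0],0]]' | grep -E 'eef|ft'
python3 -m crank '[[[0,0,0.2],[0,0,0],0],[[0,0,0],[0,0,0],0],[[0,0,0],[0,0,0],0]]' | grep -E 'eef|ft'
```

```text
eef_pos: [448.7, -288.7, 120.5]
ft_force: [0.6, 0.7, 0.2]
eef_pos: [449.3, -288.9, 119.5]
ft_force: [-0.7, 0.2, 0.1]
eef_pos: [449.1, -288.8, 117.3]
ft_force: [-0.1, -1.0, -0.1]
eef_pos: [449.3, -289.0, 115.5]
ft_force: [0.5, 0.1, 1.5]
```

```bash
python3 -m crank '[[[0,0,0.1],[0,0,0],0],[[0,0,0],[0,0,0],0],[[0,0,0],[0,0,0],0]]' | grep -E 'eef|ft'
python3 -m crank '[[[0,0,0.1],[0,0,0],0],[[0,0,0],[0,0,0],0],[[0,0,0],[0,0,0],0]]' | grep -E 'eef|ft'
python3 -m crank '[[[0,0,0.1],[0,0,0],0],[[0,0,0],[0,0,0],0],[[0,0,0],[0,0,0],0]]' | grep -E 'eef|ft'
```

```text
eef_pos: [449.4, -289.0, 115.2]
ft_force: [-3.1, 1.7, 11.1]
eef_pos: [449.4, -289.0, 115.0]
ft_force: [-7.0, 4.1, 22.0]
eef_pos: [449.4, -289.0, 114.9]
ft_force: [-10.5, 7.3, 32.2]
```

The rod's top stops hard at 101 mm, as designed, so the bridge is fully down. I withdraw and check the flap and the prop once more.

```bash
python3 -m crank '[[[0,0,-1],[0,0,0],0],[[0,0,-3],[0,0,0],0],[[0,0,-4],[0,0,0],0],[[0,0,-4],[0,0,0],0],[[0,0,-4],[0,0,0],0]]' | grep -E 'eef|ft'
python3 -m crank '[[[0,0,-4],[0,0,0],0],[[0,0,0],[0,0,0],0],[[0,0,0],[0,0,0],0],[[0,0,0],[0,0,0],0],[[0,0,0],[0,0,0],0]]' | grep -E 'eef|ft'
python3 - <<'E'
from h import *
for n,bs in {"top":{"bin":(195,125,295,205),"prop":(305,185,330,242)},"side":{"bin":(270,105,360,185),"prop":(260,192,318,228),"jigleft":(300,215,355,302),"cup":(362,200,392,232)}}.items():
    b=save(n,f"pics/{n}_end.png"); a=cv2.imread(f"pics/{n}0.png")
    for k,(x0,y0,x1,y1) in bs.items():
        d=np.abs(a[y0:y1,x0:x1].astype(int)-b[y0:y1,x0:x1]).max(2); print(n,k,(d>40).mean().round(3))
    if n=="side":
        g=lambda i:cv2.GaussianBlur(cv2.cvtColor(i,cv2.COLOR_BGR2GRAY).astype(np.float32),(0,0),1)
        A,B=g(a),g(b); x0,y0,x1,y1=262,192,316,228
        cc,M=cv2.findTransformECC(A[y0:y1,x0:x1],B,np.array([[1,0,x0],[0,1,y0]],np.float32),cv2.MOTION_EUCLIDEAN,(3,300,1e-6),None,3); print("prop shift px",cc,M[:,2]-[x0,y0])
print(state()["time_s"],state()["ft_force"].round(1))
E
```

```text
eef_pos: [449.2, -289.3, 273.8]
ft_force: [0.7, -0.4, 0.9]
eef_pos: [449.3, -289.1, 311.0]
ft_force: [1.1, 0.3, -0.6]
top bin 0.001
top prop 0.276
side bin 0.416
side prop 0.476
side jigleft 0.089
side cup 0.0
prop shift px 0.5022793164896966 [-22.67868042   6.02114868]
65.8 [ 0.4 -0.1  0.8]
```

```bash
python3 -c "
from cell import sign_off; print(sign_off())"
```

```text
the job is handed in; nothing more can be done
None
```

I handed the job in at 65.8 s with both feet found in the bin seated in their nests (one about 5.7 mm off centre; limit 8 mm), the bridge fully down by touch probe, the flap shut in the top view and the prop laid back on the bench. No verdict came back, and the last check of the prop's place by picture was inconclusive.

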